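Unlock and prime a new syrup pump

ROBOT

A 6-joint arm with a two-finger parallel gripper is mounted at the origin on a cart in front of the work surface, level with it; the furniture and walls round the work are solid. World frame = base frame: x ahead of the robot, y to its left, z up, the work surface at z = 0. Lengths are in m, angles in rad, forces in N, time in s.
With the tool pointing down it reaches from about 0.375 to 0.9 m from the base axis. Payload 3.1 kg.
Tool frame: the origin (TCP) lies midway between the tips of the shut fingers; the grasp point (between the pads) lies 19 mm behind it; z points along the fingers, y is the line along which they close (so a half turn about z gives the same grasp; the last joint's range is limited). The gripper opens to 87 mm and grips with 3 to 60 N. Pads are 19 mm wide; open, the fingers measure 117 mm over their backs; the gripper's body (75 mm by 190 mm) begins 51 mm behind the grasp point.
Start: joints at [1.147, 0.527, 1.433, -0, 1.181, -0.178], TCP at [0.152, 0.606, 0.223] pointing down, gripper open.
Joint ranges: [-3.08, 3.08], [-0.75, 2.2], [0.22, 2.44], [-1.43, 4.57], [0, 2.65], [-2.85, 2.85]. Speed limits (rad/s): [2.79, 2.79, 3.14, 3.14, 3.14, 3.14].

INTERFACE

Orientations are given as a unit quaternion [x, y, z, w].
In Python, from cell import r, imaging gives the robot as it stands.
- The arm moves only by the shell command python3 -m crank 'ROWS'. ROWS is JSON, one flat list of numbers, 7 for each row, row after row: the shift along the tool's x, y, z scaled (see below), then the turn, a rotation vector about the tool's x, y, z scaled (see below), then the opening, from -1 (shut) to 1 (fully open). A call has 1 to 8 rows; each row is the pose to reach, as a shift and turn from the pose commanded when the call began, along the tool's axes at that moment, turning the shorter way round; what a row does not reach only later rows make up. The controller multiplies each number of a shift by 100 mm and each number of a turn by 360 degrees. A row lasts 1/12 s, in which the tool goes at most 41.7 mm and 7.16 degrees, less where a joint would pass 70% of its speed; a pose out of reach is approached as far as the arm can. A call with a number of a shift or a turn outside -1 to 1 is refused whole. A call with a gripper value outside its range is refused whole. The fingers move at their own pace and stop on an object; the grip force is fixed at half the most. Time passes only in rows, so rows that repeat a pose let the fingers close. It gives the time, the measured TCP pose, the force, the opening and the grip force at its end, in the units of the state.
- r.get_obs(): the state, without advancing time (a new reading comes with each control period).
- imaging.get_image(name): name is "scene" or "top"; returns a dict with "pixels" (384x512x3 uint8, red, green, blue), "depth" (384x512 float32, m along the optical axis (not along the pixel's ray), 0 where there is no reading), "fx", "fy", "cx", "cy" (pixels), "origin" and "attitude" of the camera in the world. Camera axes: x right, y up, looking along -z (the intrinsics and any distortion apply to the point x, -y, -z); pixel columns grow to the right and rows downward; lengths in m; the calibration is good to about 2 mm. A picture is of the moment at which its call begins.
- r.job_done(): hands the job in; it is judged then, once.
Trained networks look in the newest picture that a camera, given by its name, has taken for a name from the list of things; names that differ only in an ending like _2 or _b are one class to them, and where a whole thing is asked for, a point or a joint stands for the part that bears it (a point fixed in the world has none). Each returns a list of dicts, best first, with "conf" (0 to 1); they miss things now and then, are a little off and sometimes report something else, mostly with a low value. They report only what shows in the picture. A call takes as long as a camera call. They do not tell look-alikes from the thing itself.
- imaging.boxes_of(camera, target): "position" ([column, row] as shares, 0 to 1, of the picture: columns of its width, rows of its height, amid what is visible of it).
- imaging.regions_of(camera, target): "pixels" (384x512 bool, what is visible of it) and "position" ([column, row] as shares, 0 to 1, of the picture: columns of its width, rows of its height, amid what is visible of it).
The state is a dict: "t": time; "qpos": joint angles; "joint_velocities": joint speeds; "joint_efforts": joint torques, N m; "position": TCP position; "eef_rot": TCP orientation; "contact_force": force on the tool from outside, world axes, zero at the start; "moment": the same for the moment, N m; "width": opening from 0.0 (shut) to 1.0 (fully open); "gripper_force": force on a finger pad.
Only numpy, scipy, OpenCV 4.12 (cv2) and the standard library are available. Lean on these libraries where they do the work, as an engineer would, in place of code of your own. Each camera call takes 0.05 s, during which the arm holds its last target. There are 200 camera calls.

TASK

The new syrup pump is still locked by its transport clip: pull the clip out sideways by its tab and lay it in the small dish, and stand the drinking glass upright on the drip tray with its mouth under the spout. Then press the pump head fully down and let it spring back up, leaving glass and clip where they are. Handle the glass and the pump gently, do not pump before the glass is there, and leave the mill, the tin and the spice jars where they stand.

Things in the scene. Friction and masses are not known exactly. Their poses are not given: they have to be found in the camera images.
- syrup_station: fixed syrup dispenser: steel drip tray (x -134 to 56, y -56 to 56 mm in its frame) with a 75 mm amber bottle in a wire cradle (85 mm over all). Origin on the bottle's axis at worktop level, z up; the spout points along its -x. The glass stands on the grille, 10 mm above the origin. Bottle shoulder 132 to 158 mm up; black screw collar, 33 mm in diameter, 165 to 183 mm up; pump head above it
- pump (a joint): stroke of the black pump head, m: 0 up (sprung), 0.012 fully down; it needs about 4 N to start and 9 N at the bottom. Do not bear on the dispenser with over 30 N. With the clip in place it moves only 1.5 mm
- pump_top (a point): centre of the thumb pad on top of the pump head, 35 mm in diameter, 228 mm above the worktop when up. The head's skirt below it is 30 mm in diameter, its underside 32.5 mm lower than the pad; a bent spout tube 12 mm thick runs from the head, 17 mm below the pad, 78 mm out along the station's -x
- spout_tip (a point): lower end of the spout, where it drips: 183 mm above the worktop when the head is up
- clip: loose white plastic transport clip, 11 mm high, 14 g: a 26 mm wide fork round the pump's 10 mm stem, between collar and head, open on its -x side, pull tab along its +x. Origin on its underside, at the stem's axis while locked; z up. Fork from x = -12 to 14 mm; tab, 9 mm thick (rounded end 11 mm), from there to 48 mm. It comes off by sliding it 20 mm or more along its +x
- clip_tab (a point): grip point on the tab, at half its height, 34 mm from the stem's axis while locked
- clip_mid (a point): middle of the clip's length, at half its height
- glass: printed clear drinking glass, loose, open at the top, 67 mm in diameter, 128 mm high, 0.21 kg, fragile (grip force 40 N at most); origin at the centre of its underside, z up
- dish: small glazed dish, loose, 68 mm across the rim, 22 mm high, floor about 10 mm up; origin at the centre of its underside, z up
- mill: wooden pepper mill, bystander, 58 mm in diameter, 170 mm high; origin at the centre of its underside
- tin: food tin, bystander, 75 mm in diameter, 110 mm high; origin at the centre of its underside
- spice_a: spice jar with dark cap, bystander, 41 mm in diameter, 105 mm high; origin at the centre of its underside
- spice_b: second spice jar of the same shape, bystander, 41 mm in diameter, 105 mm high; origin at the centre of its underside
- kettle: electric kettle, fixed, always in the same place: steel body 156 mm in diameter and 223 mm high with a handle, on a 20 mm base; origin at the centre of its underside, at the top of its base
There are look-alikes about, which are no part of the job. There is more than one size of the dish; the one meant has the size given above.

How it is judged:
On the way, in this order (a step that is already met when the one before it is completed fails the run):
1. the clip lies in the dish and the glass stands upright on the tray under the spout, both let go (horizontal distance between clip_mid and dish below 0.03 m and height (world z) of clip_mid below 0.045 m and angle between dish's own z axis and vertical below 0.2 rad and horizontal distance between glass and spout_tip below 0.025 m and angle between glass's own z axis and vertical below 0.06 rad and z of glass in the frame of syrup_station between 0.006 and 0.014 m and contact force between the fingers and glass below 0.05 N and contact force between the fingers and clip below 0.05 N), for 0.2 s.
2. the pump head is pressed fully down with the glass under the spout (value of joint pump above 0.0105 m and horizontal distance between glass and spout_tip below 0.025 m and angle between glass's own z axis and vertical below 0.06 rad and z of glass in the frame of syrup_station between 0.006 and 0.014 m), for 0.1 s.
3. the pump head is back up (value of joint pump below 0.0015 m), for 0.1 s.
At the end, for the whole second after the job is handed in: Clip at rest in the upright dish (its middle within 30 mm of the dish axis, below 45 mm); glass upright (0.06 rad) on the drip tray, axis within 25 mm of the spout tip; pump head up again (within 1.5 mm) after a stroke of over 10.5 mm; bystanders within 30 mm of their places (horizontal distance between clip_mid and dish below 0.03 m and height (world z) of clip_mid below 0.045 m and angle between dish's own z axis and vertical below 0.2 rad and horizontal distance between glass and spout_tip below 0.025 m and angle between glass's own z axis and vertical below 0.06 rad and z of glass in the frame of syrup_station between 0.006 and 0.014 m and value of joint pump below 0.0015 m and linear speed of each of glass, clip below 0.02 m/s); the robot touches nothing.
It fails at once if the pump is worked (over 5 mm) while the glass is not under the spout (35 mm) (value of joint pump above 0.005 m and horizontal distance between glass and spout_tip above 0.035 m).
It fails at once if the glass is squeezed or hit with more than 100 N (contact force between the fingers and glass above 100 N).
It fails at once if the robot bears on the dispenser or its pump with more than 40 N (contact force between any of the arm, the fingers and syrup_station above 40 N).
It fails at once if the mill, the tin or a spice jar is pushed more than 30 mm or tipped ((distance of mill from where it was at the start of the episode above 0.03 m or angle between mill's own z axis and vertical above 0.35 rad) or (distance of tin from where it was at the start of the episode above 0.03 m or angle between tin's own z axis and vertical above 0.35 rad) or (distance of spice_a from where it was at the start of the episode above 0.03 m or angle between spice_a's own z axis and vertical above 0.35 rad) or (distance of spice_b from where it was at the start of the episode above 0.03 m or angle between spice_b's own z axis and vertical above 0.35 rad)).
It also fails if it takes over 72 s, if anything falls off the work surface, if the arm or the gripper's body presses on something with over 40 N, if the wrist force passes 120 N, or if a joint passes its speed limit or range.

## Working session

There is one attempt and no reset: what is moved stays moved. The work goes in short steps, Python scripts to look and compute and a shell command to move; the robot and the scene stay as the last step left them, time stands still between calls to the robot, and variables do not carry over. Pictures are saved under pics/ and viewed, at most 13 in all, crops included, and the job is handed in when it is done.

```bash
ls; mkdir -p pics
cat > h.py <<'E'
import numpy as np, cv2
from scipy.spatial.transform import Rotation as R
from cell import r, imaging
def cloud(im):
    d=im["depth"]; v,u=np.mgrid[0:d.shape[0],0:d.shape[1]]
    p=np.stack([(u-im["cx"])/im["fx"]*d,-(v-im["cy"])/im["fy"]*d,-d],-1)
    a=np.array(im["attitude"]); M=R.from_quat(a).as_matrix() if a.size==4 else a.reshape(3,3)
    w=p@M.T+np.array(im["origin"]); w[d<=0]=np.nan
    return w
E
python3 - <<'E'
from h import *
for n in("scene","top"):
    im=imaging.get_image(n); cv2.imwrite(f"pics/{n}0.png",im["pixels"][...,::-1]); np.savez(f"{n}0.npz",**im)
    W=cloud(im); print(n,im["origin"],im["attitude"],im["fx"],[k for k in im])
    for t in["syrup_station","pump_top","clip","glass","dish","mill","tin","spice_a","kettle"]:
        for q in imaging.regions_of(n,t)[:4]:
            m=q["pixels"]; w=W[m]; w=w[~np.isnan(w[:,0])]
            if len(w): print(t,round(q["conf"],2),np.round(np.array(q["position"])*[512,384]),m.sum(),"med",np.round(np.median(w,0),3),"lo",np.round(np.percentile(w,3,0),3),"hi",np.round(np.percentile(w,97,0),3))
print(r.get_obs())
E
```

```text
pics
scene [-0.26677252 -0.63952116  1.0190046 ] [ 0.37757134 -0.1748782  -0.40118101  0.81603388] 477.61430664939803 ['pixels', 'depth', 'fx', 'fy', 'cx', 'cy', 'origin', 'attitude']
syrup_station 0.69 [271. 190.] 2491 med [ 0.61  -0.014  0.024] lo [ 0.533 -0.066  0.003] hi [0.665 0.088 0.223]
pump_top 0.76 [275. 140.] 246 med [ 0.625 -0.006  0.217] lo [ 0.582 -0.03   0.062] hi [0.758 0.163 0.23 ]
glass 0.66 [322. 255.] 1098 med [ 0.437 -0.285  0.09 ] lo [ 0.421 -0.311  0.016] hi [ 0.484 -0.25   0.128]
dish 0.78 [174. 178.] 200 med [0.499 0.3   0.015] lo [0.47  0.265 0.007] hi [0.521 0.322 0.024]
dish 0.6 [183. 160.] 94 med [0.586 0.352 0.011] lo [0.564 0.329 0.003] hi [0.603 0.37  0.018]
mill 0.93 [299. 283.] 1005 med [ 0.335 -0.287  0.086] lo [ 0.324 -0.303  0.009] hi [ 0.36  -0.261  0.16 ]
tin 0.58 [334. 227.] 726 med [ 0.546 -0.254  0.106] lo [ 0.518 -0.282  0.026] hi [ 0.586 -0.215  0.111]
spice_a 0.67 [147. 178.] 383 med [0.385 0.308 0.068] lo [0.374 0.3   0.01 ] hi [0.406 0.329 0.107]
spice_a 0.55 [208. 152.] 398 med [0.6   0.254 0.064] lo [0.588 0.243 0.   ] hi [0.646 0.303 
[... 1728 characters left out ...]
't': 1.0, 'qpos': array([ 1.14650275e+00,  5.27459538e-01,  1.43268696e+00,  2.30100749e-05,
        1.18139118e+00, -1.78489547e-01]), 'joint_velocities': array([-0.00032023, -0.00011734, -0.00118826, -0.00037636, -0.00144496,
        0.00210563]), 'joint_efforts': array([ 4.43629360e-04, -4.40020967e+01, -1.76993501e+01,  6.33296999e-02,
        5.02559077e-02, -2.86836632e-05]), 'position': array([0.15203981, 0.60621517, 0.22257744]), 'eef_rot': array([ 1.22597181e-01,  9.92456513e-01,  2.94062236e-05, -2.00499200e-06]), 'contact_force': array([0.29634503, 0.78173371, 0.1235598 ]), 'moment': array([ 0.00833894, -0.01117536, -0.05184755]), 'gripper_force': 0.0, 'width': 1.0010411752977433}
```

Run:
```python
import cv2
for n,(a,b,c,d) in{"scene":(100,310,120,400),"top":(110,290,130,370)}.items():
    i=cv2.imread(f"pics/{n}0.png")[a:b,c:d]; f=min(800/i.shape[1],600/i.shape[0]); cv2.imwrite(f"pics/{n}0c.png",cv2.resize(i,None,fx=f,fy=f,interpolation=cv2.INTER_CUBIC)); print(n,f)
```

```text
scene 2.857142857142857
top 3.3333333333333335
```

View pics/scene0c.png

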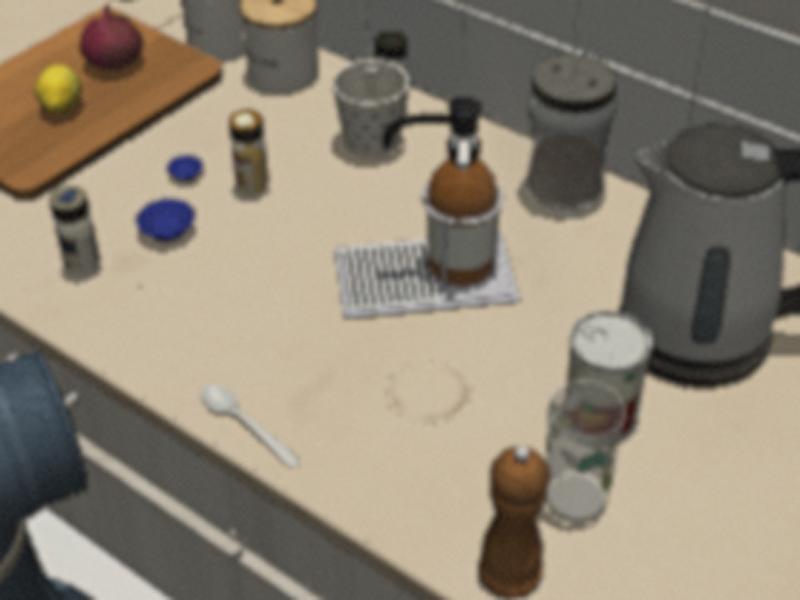

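View pics/top0c.png

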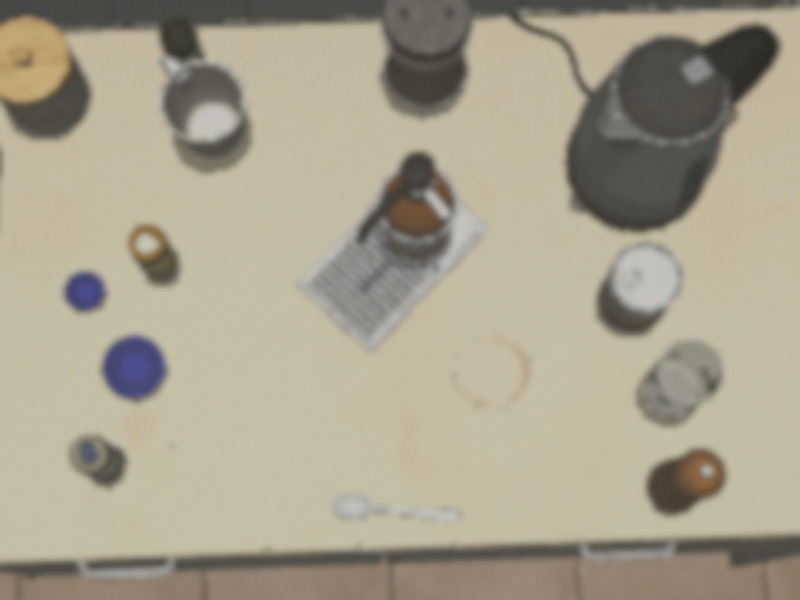

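The scene shows two plain blue dishes: (167,219) is the larger and (155,196) the smaller in the top picture. The glass is at (334,224) in top, between the mill and the tin. The white clip tab is at (261,171) and the spout at (239,182). I'll measure both dishes, check which way up the glass is, and enlarge.

Run:
```python
from h import *
out=[]
for n,bb in(("top",[(140,190,180,240),(310,200,360,250),(225,145,285,215)]),("scene",[(150,145,200,200),(295,210,350,280),(240,115,300,215)])):
    im=dict(np.load(f"{n}0.npz")); W=cloud(im)
    row=[cv2.resize(im["pixels"][b[1]:b[3],b[0]:b[2],::-1],(260,290),interpolation=cv2.INTER_CUBIC) for b in bb]; out.append(np.hstack(row))
    px=im["pixels"].astype(int)
    blue=(px[...,2]-px[...,0]>25)&(W[...,2]<.06)
    k,l,s,c=cv2.connectedComponentsWithStats(blue.astype(np.uint8))
    for i in range(1,k):
        if s[i,4]>40:
            w=W[l==i]; (cx,cy),rad=cv2.minEnclosingCircle(w[:,:2].astype(np.float32)); print(n,"blue",c[i],"circle",np.round([cx,cy,2*rad],3),"zrange",np.round(np.nanpercentile(w[:,2],[5,50,98]),3))
    b=bb[1]; g=W[b[1]:b[3],b[0]:b[2]].reshape(-1,3); g=g[(g[:,2]>.004)&(np.abs(g[:,0]-.455)<.05)&(np.abs(g[:,1]+.28)<.05)]
    for lo in np.arange(0,.14,.016):
        q=g[(g[:,2]>=lo)&(g[:,2]<lo+.016)]
        if len(q)>3:print(n,"glass z",round(lo,3),len(q),np.round(q.min(0),3),np.round(q.max(0),3))
    b=bb[2]; w=W[b[1]:b[3],b[0]:b[2]].reshape(-1,3); 
    col=px[b[1]:b[3],b[0]:b[2]].reshape(-1,3)
    pad=w[(w[:,2]>.22)&(w[:,2]<.24)]; print(n,"pad",len(pad),np.round((pad.min(0)+pad.max(0))/2,4),np.round(np.median(pad,0),4),np.ptp(pad,0))
    t=w[(w[:,2]>.005)&(w[:,2]<.018)]; 
    rect=cv2.minAreaRect(t[:,:2].astype(np.float32)); print("tray",rect,len(t))
    cl=w[(col.min(1)>140)&(w[:,2]>.17)&(w[:,2]<.21)]; print("clip",len(cl),np.round(cl,3).tolist())
    sp=w[(w[:,2]>.18)&(w[:,2]<.222)&(col.max(1)<80)];print("spout far",np.round(sp[np.argsort(-np.hypot(sp[:,0]-.63,sp[:,1]+.005))[:6]],3).tolist())
cv2.imwrite("pics/crops.png",np.vstack(out))
```

```text
top blue [ 20.87345679 136.30246914] circle [0.819 0.841 0.101] zrange [0.036 0.042 0.049]
top blue [154.88095238 196.79761905] circle [0.581 0.351 0.04 ] zrange [0.002 0.009 0.018]
top blue [169.71848739 219.77731092] circle [0.495 0.295 0.065] zrange [0.006 0.015 0.027]
top blue [244.75 339.  ] circle [0.083 0.041 0.034] zrange [0.007 0.013 0.02 ]
top blue [231.75925926 362.39506173] circle [0.005 0.086 0.096] zrange [0.008 0.013 0.019]
top glass z 0.0 127 [ 0.406 -0.328  0.004] [ 0.5   -0.23   0.016]
top glass z 0.016 39 [ 0.423 -0.306  0.016] [ 0.483 -0.248  0.032]
top glass z 0.032 36 [ 0.423 -0.306  0.033] [ 0.481 -0.247  0.048]
top glass z 0.048 36 [ 0.422 -0.308  0.049] [ 0.482 -0.247  0.063]
top glass z 0.064 45 [ 0.422 -0.308  0.064] [ 0.483 -0.247  0.08 ]
top glass z 0.08 42 [ 0.421 -0.308  0.08 ] [ 0.483 -0.246  0.096]
top glass z 0.096 45 [ 0.42  -0.308  0.097] [ 0.483 -0.245  0.112]
top glass z 0.112 69 [ 0.42  -0.31   0.112] [ 0.486 -0.244  0.128]
top glass z 0.128 21 [ 0.42  -0.309  0.128] [ 0.484 -0.248  0.132]
top pad 103 [0.6256 0.0012 0.2264] [ 0.6357 -0.0095  0.2
[... 2018 characters left out ...]
, 0.197], [0.632, -0.021, 0.191], [0.625, -0.029, 0.199], [0.624, -0.023, 0.193], [0.622, -0.027, 0.196], [0.625, -0.028, 0.195], [0.621, -0.025, 0.193], [0.624, -0.026, 0.191], [0.625, -0.029, 0.191], [0.613, -0.03, 0.196], [0.615, -0.033, 0.196], [0.621, -0.032, 0.192], [0.615, -0.029, 0.191], [0.614, -0.033, 0.193], [0.616, -0.035, 0.193], [0.608, -0.034, 0.194], [0.61, -0.036, 0.194], [0.615, -0.036, 0.191], [0.603, -0.038, 0.195], [0.607, -0.038, 0.193], [0.609, -0.04, 0.192], [0.599, -0.04, 0.196], [0.606, -0.039, 0.191], [0.606, -0.042, 0.192]]
spout far [[0.58, 0.04, 0.188], [0.58, 0.04, 0.195], [0.581, 0.041, 0.19], [0.58, 0.041, 0.198], [0.582, 0.042, 0.203], [0.583, 0.042, 0.199]]
```

View pics/crops.png

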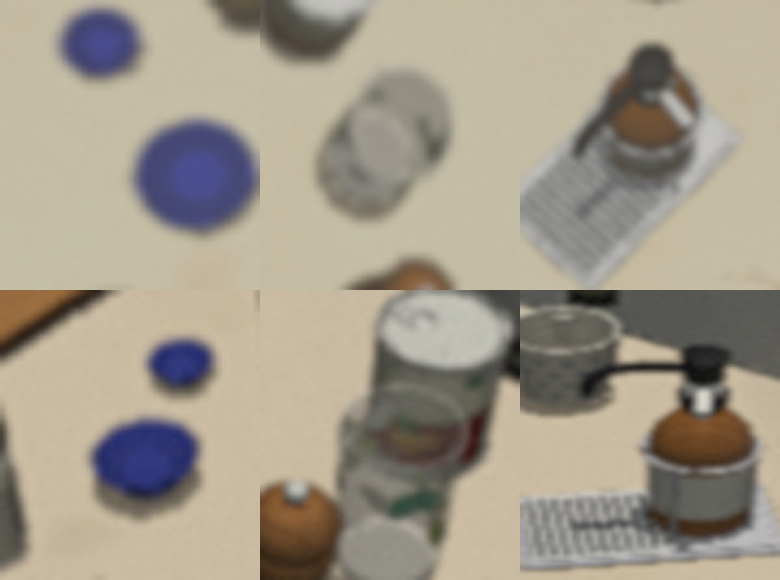

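The pictures agree:
- **Glass:** it stands upright. Its floor disc is at the bottom in the scene picture and the rim ring is at z 0.13. Its axis is at (0.453, -0.279).
- **Dish:** the candidates are (170,220) at 65–68 mm across and z to 0.025, and (155,197) at about 40 mm across. The first one fits the 68 mm size.

Next I'll fit the station and clip axes.

```bash
cat >> h.py <<'E'
def plan(pos,rot):
    o=r.get_obs(); M=R.from_quat(o["eef_rot"]); T=R.from_matrix(rot) if not isinstance(rot,R) else rot
    print("t %.2f now %s -> shift/100mm %s  turn/360 %s (deg %.1f) w %.3f F %s q %s"%(o["t"],np.round(o["position"],4),np.round(M.inv().apply(np.array(pos)-o["position"])*10,3),np.round((M.inv()*T).as_rotvec()/2/np.pi,4),np.degrees((M.inv()*T).magnitude()),o["width"],np.round(o["contact_force"],1),np.round(o["qpos"],2)))
def tool(az,el,flip=False):
    "tool z towards azimuth az (deg), el deg below horizontal; y horizontal"
    a,e=np.radians([az,el]); z=np.array([np.cos(a)*np.cos(e),np.sin(a)*np.cos(e),-np.sin(e)]); y=np.array([-np.sin(a),np.cos(a),0])*(-1 if flip else 1)
    return R.from_matrix(np.stack([np.cross(y,z),y,z],1))
E
python3 - <<'E'
from h import *
from scipy.optimize import least_squares
P=[];T=[];C=[];S=[]
for n,b in(("top",(225,145,285,215)),("scene",(225,115,305,215))):
    im=dict(np.load(f"{n}0.npz")); w=cloud(im)[b[1]:b[3],b[0]:b[2]].reshape(-1,3); col=im["pixels"].astype(int)[b[1]:b[3],b[0]:b[2]].reshape(-1,3)
    near=np.hypot(w[:,0]-.62,w[:,1])<.2; w,col=w[near],col[near]
    p=w[(w[:,2]>.223)&(w[:,2]<.24)]; 
    p=p[np.hypot(*(p[:,:2]-[.636,-.012]).T)<.026]; c,rad=cv2.minEnclosingCircle(p[:,:2].astype(np.float32)); print(n,"pad",np.round(c,4),rad,len(p),np.median(p[:,2]))
    # bottle axis circle fit, cradle/bottle wall
    q=w[(w[:,2]>.06)&(w[:,2]<.12)&(np.hypot(*(w[:,:2]-[.636,-.01]).T)<.055)]
    f=least_squares(lambda v:np.hypot(q[:,0]-v[0],q[:,1]-v[1])-v[2],[.636,-.01,.04],loss="soft_l1",f_scale=.002,bounds=([.5,-.1,.036],[.7,.1,.0435])); print("bottle",np.round(f.x,4),len(q))
    s=w[(w[:,2]>.2)&(w[:,2]<.22)&(col.max(1)<90)]; d=np.hypot(*(s[:,:2]-[.637,-.011]).T); s=s[(d>.028)&(d<.1)]
    v=cv2.fitLine(s[:,:2].astype(np.float32),cv2.DIST_HUBER,0,.01,.01).ravel(); print("spout az",np.degrees(np.arctan2(v[1],v[0])),v[2:],len(s))
    cl=w[(col.min(1)>130)&(w[:,2]>.183)&(w[:,2]<.2)]; v=cv2.fitLine(cl[:,:2].astype(np.float32),cv2.DIST_HUBER,0,.01,.01).ravel(); print("clip az",np.degrees(np.arctan2(v[1],v[0])),v[2:],len(cl))
    st=w[(np.abs(w[:,2]-.0105)<.005)]; k=st[np.hypot(*(st[:,:2]-[.61,.015]).T)<.13]; rc=cv2.minAreaRect(k[:,:2].astype(np.float32)); print("tray",rc)
o=r.get_obs(); print(R.from_quat(o["eef_rot"]).as_matrix().round(2))
E
```

```text
top pad [ 0.6385 -0.0115] 0.01767749898135662 87 0.22721375028157387
bottle [ 0.6416 -0.0128  0.0396] 144
spout az -42.087208 [0.60307986 0.02189372] 35
clip az 34.415997 [ 0.6129634  -0.03003239] 27
tray ((0.6187489628791809, -0.00833110511302948), (0.21169207990169525, 0.2237277776002884), 88.83621215820312)
scene pad [ 0.6384 -0.0169] 0.017774362117052078 79 0.22723840808256135
bottle [ 0.6417 -0.0143  0.0387] 419
spout az -46.705288 [0.5955976  0.02459806] 49
clip az 35.51371 [ 0.6147736  -0.03232116] 28
tray ((0.6128392815589905, 0.02678370475769043), (0.16806508600711823, 0.22968003153800964), 30.980348587036133)
[[-0.97  0.24  0.  ]
 [ 0.24  0.97  0.  ]
 [ 0.    0.   -1.  ]]
```

```bash
cat >> h.py <<'E'
def chain(pos,T,n,start=None):
    "n equal calls from the present pose to (pos,T): rounded call numbers"
    o=r.get_obs(); p,M=(np.array(o["position"]),R.from_quat(o["eef_rot"])) if start is None else start
    rv=(M.inv()*T).as_rotvec(); dp=(np.array(pos)-p)/n
    for i in range(n):
        s=np.round(M.inv().apply(dp)*10,3); print(s.tolist(),np.round(rv/n/2/np.pi,4).tolist()); M=M*R.from_rotvec(rv/n)
def down(yaz):
    y=np.radians(yaz); return R.from_matrix(np.stack([[-np.sin(y),np.cos(y),0],[np.cos(y),np.sin(y),0],[0,0,-1]],1))
E
python3 - <<'E'
from h import *
o=r.get_obs(); p=o["position"]; M=R.from_quat(o["eef_rot"])
print(M.as_matrix().round(3),down(76).as_matrix().round(3))
chain([.611,-.0335,.30],down(-55),7)
E
```

```text
[[-0.97   0.243  0.   ]
 [ 0.243  0.97   0.   ]
 [ 0.     0.    -1.   ]] [[-0.97   0.242  0.   ]
 [ 0.242  0.97   0.   ]
 [ 0.     0.    -1.   ]]
[-0.858, -0.727, -0.111] [0.0, -0.0, 0.052]
[-1.046, -0.413, -0.111] [0.0, -0.0, 0.052]
[-1.123, -0.056, -0.111] [0.0, -0.0, 0.052]
[-1.082, 0.307, -0.111] [0.0, -0.0, 0.052]
[-0.926, 0.638, -0.111] [0.0, -0.0, 0.052]
[-0.673, 0.901, -0.111] [0.0, -0.0, 0.052]
[-0.348, 1.069, -0.111] [0.0, -0.0, 0.052]
```

```bash
python3 -m crank '[-0.86,-0.73,-0.11,0,0,0.052,0, -0.86,-0.73,-0.11,0,0,0.052,0, -0.86,-0.73,-0.11,0,0,0.052,0]'
python3 -m crank '[-1,-0.41,-0.11,0,0,0.052,0, -1,-0.41,-0.11,0,0,0.052,0, -1,-0.41,-0.11,0,0,0.052,0]'
python3 -m crank '[-1,-0.06,-0.11,0,0,0.052,0, -1,-0.06,-0.11,0,0,0.052,0, -1,-0.06,-0.11,0,0,0.052,0]'
python3 -m crank '[-1,0.31,-0.11,0,0,0.052,0, -1,0.31,-0.11,0,0,0.052,0, -1,0.31,-0.11,0,0,0.052,0]'
python3 -m crank '[-0.93,0.64,-0.11,0,0,0.052,0, -0.93,0.64,-0.11,0,0,0.052,0, -0.93,0.64,-0.11,0,0,0.052,0]'
python3 -m crank '[-0.67,0.9,-0.11,0,0,0.052,0, -0.67,0.9,-0.11,0,0,0.052,0, -0.67,0.9,-0.11,0,0,0.052,0]'
python3 - <<'E'
from h import *
chain([.611,-.0335,.30],down(-55),1)
plan([.611,-.0335,.30],down(-55))
E
```

```text
t: 1.25
position: [0.2184, 0.5125, 0.2335]
eef_rot: [0.285, 0.959, -0.001, 0.0]
contact_force: [-0.1, 0.7, 0.7]
width: 0.856
gripper_force: 0.0
t: 1.5
position: [0.281, 0.4231, 0.245]
eef_rot: [0.438, 0.899, -0.0, 0.001]
contact_force: [0.5, -0.0, 0.4]
width: 0.629
gripper_force: 0.0
t: 1.75
position: [0.3395, 0.3408, 0.2563]
eef_rot: [0.579, 0.816, 0.0, 0.001]
contact_force: [0.3, -0.5, 0.2]
width: 0.515
gripper_force: 0.0
t: 2.0
position: [0.4027, 0.2575, 0.2674]
eef_rot: [0.703, 0.711, 0.001, 0.001]
contact_force: [0.5, -0.7, -1.0]
width: 0.5
gripper_force: 0.0
t: 2.25
position: [0.4677, 0.1658, 0.2783]
eef_rot: [0.809, 0.587, 0.001, 0.001]
contact_force: [0.9, 0.3, -0.2]
width: 0.496
gripper_force: 0.0
t: 2.5
position: [0.5334, 0.0742, 0.2892]
eef_rot: [0.894, 0.448, 0.001, 0.001]
contact_force: [0.5, 0.2, 0.1]
width: 0.497
gripper_force: 0.0
[-0.397, 1.267, -0.104] [0.0004, -0.0002, 0.0505]
t 2.50 now [0.5334 0.0742 0.2892] -> shift/100mm [-0.397  1.267 -0.104]  turn/360 [ 0.0004 -0.0002  0.0505] (deg 18.2) w 0.497 F [0.5 0.2 0.1] q [-0.07  0.33  1.57 -0.    1.24  0.57]
```

```bash
python3 -m crank '[-0.3,1,-0.1,0,0,0.05,0, -0.3,1,-0.1,0,0,0.05,0, -0.3,1,-0.1,0,0,0.05,0, -0.3,1,-0.1,0,0,0.05,0, -0.3,1,-0.1,0,0,0.05,0]' | head -3
python3 - <<'E'
from h import *
plan([.611,-.0335,.177],down(-55))
im=imaging.get_image("scene"); cv2.imwrite("pics/s1.png",cv2.resize(im["pixels"][40:270,130:430,::-1],None,fx=2.6,fy=2.6,interpolation=cv2.INTER_CUBIC))
E
```

```text
t: 2.92
position: [0.5942, -0.0075, 0.2982]
eef_rot: [0.952, 0.305, -0.0, -0.0]
t 2.92 now [ 0.5942 -0.0075  0.2982] -> shift/100mm [-0.014  0.31   1.212]  turn/360 [-0.0001  0.      0.0014] (deg 0.5) w 0.500 F [-0.6  0.  -0.1] q [-0.2   0.41  1.42  0.    1.31  0.75]
```

View pics/s1.png

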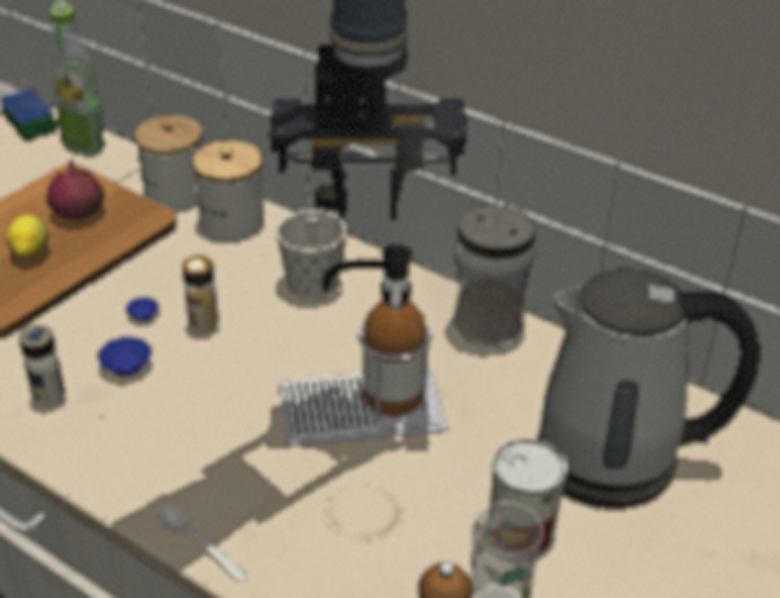

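The picture shows the gripper above the pump (pump head at about (397,262)) with a wide body, 190 mm along the closing line. The clip is still locked. I'll lower the gripper over the tab.

```bash
python3 -m crank '[-0.01,0.31,0.1,0,0,0,0, -0.01,0.31,0.4,0,0,0,0, -0.01,0.31,0.8,0,0,0,0, -0.01,0.31,0.8,0,0,0,0, -0.01,0.31,0.8,0,0,0,0]'
python3 - <<'E'
from h import *
plan([.611,-.0335,.177],down(-55))
E
```

```text
t: 3.38
position: [0.6084, -0.0303, 0.2168]
eef_rot: [0.952, 0.307, -0.003, -0.002]
contact_force: [0.4, -0.3, -0.6]
width: 0.503
gripper_force: 0.0
t 3.38 now [ 0.6084 -0.0303  0.2168] -> shift/100mm [0.004 0.044 0.397]  turn/360 [-0.0009  0.0007  0.002 ] (deg 0.8) w 0.503 F [ 0.4 -0.3 -0.6] q [-0.23  0.52  1.47  0.    1.16  0.71]
```

```bash
python3 -m crank '[0,0.04,0.2,0,0,0,0, 0,0.04,0.4,0,0,0,0, 0,0.04,0.4,0,0,0,0, 0,0.04,0.4,0,0,0,0, 0,0.04,0.4,0,0,0,-0.4, 0,0.04,0.4,0,0,0,-0.4]'
python3 - <<'E'
from h import *
plan([.611,-.0335,.177],down(-55))
for n,b in(("scene",(235,110,295,170)),("top",(225,140,285,200))):
    im=imaging.get_image(n); cv2.imwrite(f"pics/x{n}.png",cv2.resize(im["pixels"][b[1]:b[3],b[0]:b[2],::-1],(390,390),interpolation=cv2.INTER_CUBIC))
cv2.imwrite("pics/s2.png",np.hstack([cv2.imread("pics/xscene.png"),cv2.imread("pics/xtop.png")]))
E
```

```text
t: 3.88
position: [0.6147, -0.0352, 0.181]
eef_rot: [0.952, 0.306, 0.002, 0.001]
contact_force: [0.3, -0.2, -0.6]
width: 0.418
gripper_force: 0.0
t 3.88 now [ 0.6147 -0.0352  0.181 ] -> shift/100mm [-0.02  -0.036  0.04 ]  turn/360 [ 0.0005 -0.0004  0.0018] (deg 0.7) w 0.418 F [ 0.3 -0.2 -0.6] q [-0.24  0.56  1.5   0.    1.07  0.71]
```

View pics/s2.png

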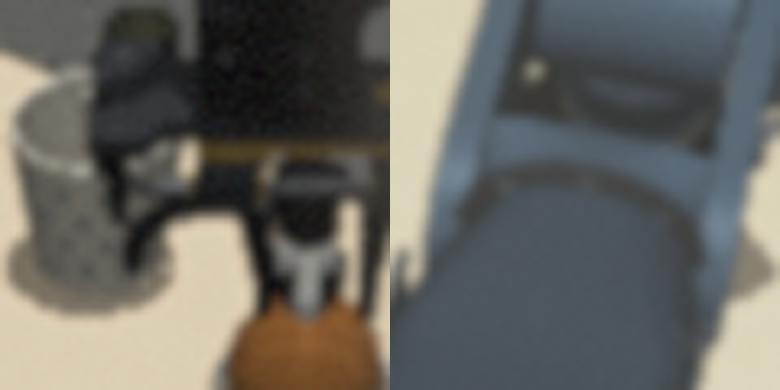

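The scene crop (left) shows the white tab at (312,270), midway between the fingers at about (262,250) and (370,250). I'll make a small correction, close, then pull 40 mm along -x of the tool.

```bash
python3 -m crank '[-0.02,-0.03,0.03,0,0,0,-0.4, -0.02,-0.03,0.03,0,0,0,-0.7, -0.02,-0.03,0.03,0,0,0,-0.85, -0.02,-0.03,0.03,0,0,0,-1, -0.02,-0.03,0.03,0,0,0,-1, -0.02,-0.03,0.03,0,0,0,-1, -0.02,-0.03,0.03,0,0,0,-1, -0.02,-0.03,0.03,0,0,0,-1]'
python3 -c "
from h import *
plan([.611,-.0335,.177],down(-55))"
```

```text
t: 4.65
position: [0.61, -0.0341, 0.1755]
eef_rot: [0.952, 0.306, -0.0, -0.0]
contact_force: [1.0, -0.5, -0.1]
width: 0.105
gripper_force: 30.0
t 4.65 now [ 0.61   -0.0341  0.1755] -> shift/100mm [ 0.012  0.001 -0.015]  turn/360 [-0.      0.      0.0016] (deg 0.6) w 0.105 F [ 1.  -0.5 -0.1] q [-0.24  0.56  1.52 -0.    1.06  0.71]
```

```bash
python3 -m crank '[-0.06,0,0,0,0,0,-1, -0.12,0,0,0,0,0,-1, -0.2,0,0,0,0,0,-1, -0.3,0,0,0,0,0,-1, -0.45,0,0,0,0,0,-1, -0.65,0,0,0,0,0,-1, -0.65,0,0,0,0,0,-1]'
python3 - <<'E'
from h import *
im=imaging.get_image("scene"); cv2.imwrite("pics/s3.png",cv2.resize(im["pixels"][100:220,200:340,::-1],None,fx=4,fy=4,interpolation=cv2.INTER_CUBIC))
o=r.get_obs();print(o["width"],o["gripper_force"])
# clip x axis -> az 215 from tool now (tool x az 35). clip_mid is 16 mm along +x tool (az 35) from grip
for yaz in(-55,-10,20,35,60):
    q=np.radians(yaz+90); print(yaz); chain(np.array([.496,.2935,.1])-.016*np.array([np.cos(q),np.sin(q),0]),down(yaz),4)
E
```

```text
t: 5.23
position: [0.5532, -0.0733, 0.1753]
eef_rot: [0.952, 0.305, -0.002, -0.001]
contact_force: [-0.7, -0.9, -1.4]
width: 0.102
gripper_force: 30.0
0.11334231161903366 29.99968707561493
-55
[0.371, -0.832, 0.19] [-0.0001, 0.0, 0.0003]
[0.37, -0.833, 0.189] [-0.0001, 0.0, 0.0003]
[0.368, -0.833, 0.189] [-0.0001, 0.0, 0.0003]
[0.366, -0.834, 0.189] [-0.0001, 0.0, 0.0003]
-10
[0.383, -0.803, 0.189] [-0.0001, 0.0, -0.0309]
[0.531, -0.714, 0.189] [-0.0001, 0.0, -0.0309]
[0.659, -0.599, 0.189] [-0.0001, 0.0, -0.0309]
[0.762, -0.46, 0.189] [-0.0001, 0.0, -0.0309]
20
[0.401, -0.793, 0.189] [-0.0001, 0.0, -0.0518]
[0.633, -0.623, 0.189] [-0.0001, 0.0, -0.0518]
[0.799, -0.389, 0.189] [-0.0001, 0.0, -0.0518]
[0.881, -0.113, 0.189] [-0.0001, 0.0, -0.0518]
35
[0.411, -0.791, 0.189] [-0.0001, -0.0, -0.0622]
[0.681, -0.575, 0.189] [-0.0001, -0.0, -0.0622]
[0.849, -0.273, 0.189] [-0.0001, -0.0, -0.0622]
[0.889, 0.071, 0.189] [-0.0001, -0.0, -0.0622]
60
[0.428, -0.795, 0.189] [-0.0001, -0.0, -0.0795]
[0.757, -0.493, 0.189] [-0.0001, -0.0, -0.0795]
[0.9, -0.07, 0.189] [-0.0001, -0.0, -0.0795]
[0.824, 0.37, 0.189] [-0.0001, -0.0, -0.0795]
```

View pics/s3.png

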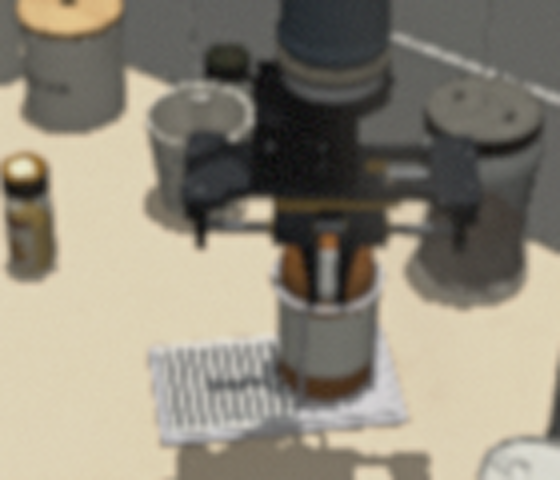

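The clip is off: the white fork sits between the fingers at (325,270), clear of the collar. Next I'll lift it, move clear of the spout and carry it to the dish.

```bash
python3 -m crank '[-0.1,0,-0.4,0,0,0,-1, -0.3,0,-0.8,0,0,0,-1, -0.4,0,-0.8,0,0,0,-1, -0.4,0,-0.8,0,0,0,-1]' | head -2
python3 - <<'E'
from h import *
q=np.radians(-15); t=np.array([.496,.2935,.16])-.017*np.array([np.cos(q),np.sin(q),0]); print(t)
chain(t,down(-105),4)
E
```

```text
t: 5.62
position: [0.525, -0.0966, 0.2582]
[0.47957926 0.29789992 0.16      ]
[0.48, -0.87, 0.242] [0.0001, -0.0002, 0.0351]
[0.278, -0.954, 0.243] [0.0001, -0.0002, 0.0351]
[0.063, -0.991, 0.243] [0.0001, -0.0002, 0.0351]
[-0.155, -0.981, 0.244] [0.0001, -0.0002, 0.0351]
```

```bash
python3 -m crank '[0.48,-0.87,0,0,0,0.035,-1, 0.48,-0.87,0,0,0,0.035,-1, 0.48,-0.87,0,0,0,0.035,-1]' | head -2
python3 -m crank '[0.28,-0.95,0,0,0,0.035,-1, 0.28,-0.95,0,0,0,0.035,-1, 0.28,-0.95,0,0,0,0.035,-1]' | head -2
python3 -m crank '[0.06,-0.99,0.3,0,0,0.035,-1, 0.06,-0.99,0.3,0,0,0.035,-1, 0.06,-0.99,0.3,0,0,0.035,-1]' | head -2
python3 -m crank '[-0.15,-0.98,0.6,0,0,0.035,-1, -0.15,-0.98,0.6,0,0,0.035,-1, -0.15,-0.98,0.6,0,0,0.035,-1, -0.15,-0.98,0.6,0,0,0.035,-1, -0.15,-0.98,0.6,0,0,0.035,-1]' | head -2
python3 - <<'E'
from h import *
q=np.radians(-15); t=np.array([.496,.2935,.028])-.017*np.array([np.cos(q),np.sin(q),0])
plan(t,down(-105))
im=imaging.get_image("scene");W=cloud(im);px=im["pixels"].astype(int)
m=(px.min(2)>120)&(W[...,2]>.14)&(W[...,2]<.2)&(abs(W[...,0]-.5)<.06)&(abs(W[...,1]-.29)<.06); print(np.round(np.c_[W[m].mean(0),W[m].min(0),W[m].max(0)],3).tolist(),m.sum())
for q in imaging.regions_of("scene","dish")[:2]: w=W[q["pixels"]]; print(q["conf"],np.nanmedian(w,0))
E
```

```text
t: 5.87
position: [0.5112, 0.0072, 0.2542]
t: 6.12
position: [0.5, 0.1058, 0.2541]
t: 6.37
position: [0.4878, 0.2038, 0.2233]
t: 6.78
position: [0.4763, 0.3002, 0.1629]
t 6.78 now [0.4763 0.3002 0.1629] -> shift/100mm [0.043 0.011 1.348]  turn/360 [0.0004 0.0007 0.0011] (deg 0.5) w 0.114 F [ 0.5 -0.1 -0.9] q [0.36 0.52 1.65 0.   0.98 2.19]<stdin>:5: RuntimeWarning: Mean of empty slice.
  ret = um.true_divide(
Traceback (most recent call last):
ValueError: zero-size array to reduction operation minimum which has no identity
```

```bash
python3 -m crank '[0.04,0.01,0.4,0,0,0,-1, 0.04,0.01,0.8,0,0,0,-1, 0.04,0.01,1,0,0,0,-1, 0.04,0.01,1,0,0,0,-1, 0.04,0.01,1,0,0,0,-1]' | head -2
python3 -m crank '[0,0,0.15,0,0,0,-1, 0,0,0.33,0,0,0,-1, 0,0,0.33,0,0,0,-1, 0,0,0.33,0,0,0,-1]'
python3 - <<'E'
from h import *
q=np.radians(-15); t=np.array([.496,.2935,.028])-.017*np.array([np.cos(q),np.sin(q),0])
plan(t,down(-105))
im=imaging.get_image("scene"); cv2.imwrite("pics/s4.png",cv2.resize(im["pixels"][130:210,120:230,::-1],None,fx=5,fy=5,interpolation=cv2.INTER_CUBIC))
E
```

```text
t: 7.25
position: [0.4823, 0.2957, 0.0653]
t: 7.58
position: [0.4831, 0.2968, 0.0341]
eef_rot: [0.992, -0.129, 0.001, -0.0]
contact_force: [-0.3, 0.7, 0.3]
width: 0.109
gripper_force: 30.0
t 7.58 now [0.4831 0.2968 0.0341] -> shift/100mm [-0.037 -0.002  0.061]  turn/360 [-0.0002 -0.0003  0.0004] (deg 0.2) w 0.109 F [-0.3  0.7  0.3] q [ 0.35  0.73  1.72 -0.    0.7   2.18]
```

View pics/s4.png

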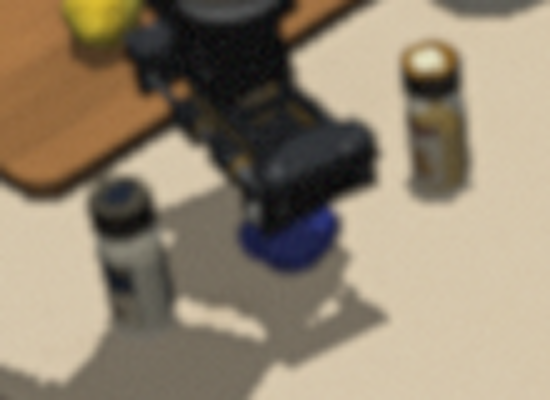

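The gripper sits over the big dish at (290,240) and both jars are clear. I'll release a little lower and retreat upwards.

```bash
python3 -m crank '[-0.03,0,0.05,0,0,0,-1, -0.03,0,0.05,0,0,0,-1, -0.03,0,0.05,0,0,0,-0.4, -0.03,0,0.05,0,0,0,-0.4, -0.03,0,0.05,0,0,0,-0.4, -0.03,0,-0.2,0,0,0,-0.4, -0.03,0,-0.6,0,0,0,-0.2, -0.03,0,-1,0,0,0,0]' | tail -4
python3 -m crank '[-0.4,0.8,-0.8,0,0,0,1, -0.8,0.8,-0.8,0,0,0,1, -1,0.8,-0.8,0,0,0,1, -1,0.8,-0.8,0,0,0,1]' | head -2
python3 - <<'E'
from h import *
im=imaging.get_image("scene"); W=cloud(im); px=im["pixels"].astype(int)
cv2.imwrite("pics/s5.png",cv2.resize(im["pixels"][150:200,145:215,::-1],None,fx=7,fy=7,interpolation=cv2.INTER_CUBIC))
for q in imaging.regions_of("scene","dish")[:2]+imaging.regions_of("scene","clip")[:2]:
    w=W[q["pixels"]]; print(round(q["conf"],2),np.array(q["position"])*[512,384],np.nanmedian(w,0).round(3),np.nanmin(w,0).round(3),np.nanmax(w,0).round(3))
m=(px.min(2)>130)&(abs(W[...,0]-.496)<.032)&(abs(W[...,1]-.293)<.032)&(W[...,2]>.008); print(m.sum(),W[m].mean(0).round(3),W[m].min(0).round(3),W[m].max(0).round(3))
E
```

```text
eef_rot: [0.992, -0.129, -0.002, 0.001]
contact_force: [0.8, -0.2, 0.2]
width: 0.377
gripper_force: 0.0
t: 8.63
position: [0.3594, 0.2448, 0.2139]
0.48 [173.8752 179.712 ] [0.492 0.288 0.018] [0.463 0.258 0.001] [0.515 0.328 0.027]
0.63 [184.32   172.9152] [0.503 0.29  0.031] [0.466 0.271 0.017] [0.529 0.313 0.038]
68 [0.502 0.291 0.03 ] [0.47  0.267 0.012] [0.527 0.319 0.038]
```

View pics/s5.png

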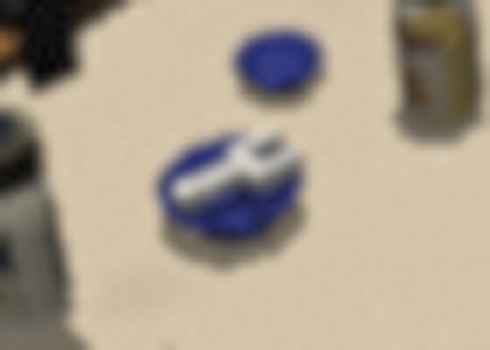

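The clip lies in the big dish. Its middle is at about (0.502, 0.291) and z 0.03, within 10 mm of the dish centre. Next comes the glass, top-down with the closing line across the mill–tin line.

Run:
```python
from h import *
plan([.43,.0,.215],down(-105)); chain([.43,0,.215],down(-94),3)
M=down(-94); chain([.453,-.279,.19],down(-83),3,start=(np.array([.43,0,.215]),M))
```

```text
t 8.78 now [0.3605 0.2456 0.2138] -> shift/100mm [ 1.298  2.198 -0.013]  turn/360 [-0.0002 -0.0002  0.0007] (deg 0.3) w 0.804 F [ 0.4 -0.1 -0.3] q [0.34 0.29 1.9  0.   0.96 2.17]
[0.433, 0.733, -0.004] [-0.0, -0.0001, -0.01]
[0.386, 0.758, -0.004] [-0.0, -0.0001, -0.01]
[0.338, 0.781, -0.004] [-0.0, -0.0001, -0.01]
[0.141, 0.922, 0.083] [0.0, 0.0, -0.0102]
[0.082, 0.93, 0.083] [0.0, 0.0, -0.0102]
[0.022, 0.933, 0.083] [0.0, 0.0, -0.0102]
```

```bash
python3 -m crank '[0.43,0.73,0,0,0,-0.01,1, 0.43,0.73,0,0,0,-0.01,1, 0.43,0.73,0,0,0,-0.01,1]' | head -2
python3 -m crank '[0.39,0.76,0,0,0,-0.01,1, 0.39,0.76,0,0,0,-0.01,1, 0.39,0.76,0,0,0,-0.01,1]' | head -2
python3 -m crank '[0.34,0.78,0,0,0,-0.01,1, 0.34,0.78,0,0,0,-0.01,1, 0.34,0.78,0,0,0,-0.01,1]' | head -2
python3 -m crank '[0.14,0.92,0,0,0,-0.01,1, 0.14,0.92,0,0,0,-0.01,1, 0.14,0.92,0,0,0,-0.01,1]' | head -2
python3 -m crank '[0.08,0.93,0,0,0,-0.01,1, 0.08,0.93,0,0,0,-0.01,1, 0.08,0.93,0,0,0,-0.01,1]' | head -2
python3 -m crank '[0.02,0.93,0,0,0,-0.01,1, 0.02,0.93,0,0,0,-0.01,1, 0.02,0.93,0,0,0,-0.01,1, 0.02,0.93,0,0,0,-0.01,1, 0.02,0.93,0,0,0,-0.01,1]' | head -2
python3 -c "
from h import *
plan([.453,-.279,.086],down(-83))"
```

```text
t: 9.03
position: [0.3891, 0.1597, 0.2126]
t: 9.28
position: [0.4134, 0.0767, 0.2126]
t: 9.53
position: [0.4371, -0.0058, 0.2127]
t: 9.78
position: [0.4425, -0.0976, 0.2125]
t: 10.03
position: [0.4495, -0.1913, 0.2126]
t: 10.45
position: [0.4539, -0.2773, 0.2117]
t 10.45 now [ 0.4539 -0.2773  0.2117] -> shift/100mm [-0.009  0.018  1.257]  turn/360 [-0.0004  0.0002 -0.0008] (deg 0.3) w 0.998 F [-0.2  0.4  0. ] q [-0.76  0.42  1.68  0.    1.05  0.69]
```

```bash
python3 -m crank '[-0.01,0.02,0.2,0,0,0,1, -0.01,0.02,0.5,0,0,0,1, -0.01,0.02,0.8,0,0,0,1, -0.01,0.02,0.99,0,0,0,1, -0.01,0.02,0.99,0,0,0,1, -0.01,0.02,0.99,0,0,0,1]' | head -4
python3 -m crank '[0,0,0.13,0,0,0,1, 0,0,0.26,0,0,0,1, 0,0,0.26,0,0,0,0.8, 0,0,0.26,0,0,0,0.65, 0,0,0.26,0,0,0,0.5, 0,0,0.26,0,0,0,0.5, 0,0,0.26,0,0,0,0.5, 0,0,0.26,0,0,0,0.5]'
```

```text
t: 10.95
position: [0.4526, -0.2777, 0.1129]
eef_rot: [0.998, 0.06, -0.001, -0.002]
contact_force: [-0.1, 0.2, 0.0]
t: 11.62
position: [0.4534, -0.2804, 0.0883]
eef_rot: [0.998, 0.059, 0.0, 0.0]
contact_force: [0.4, 0.6, 2.5]
width: 0.762
gripper_force: 1.7
```

```bash
python3 -m crank '[0,0,0,0,0,0,-1, 0,0,0,0,0,0,-1, 0,0,-0.1,0,0,0,-1, 0,0,-0.3,0,0,0,-1, 0,0,-0.4,0,0,0,-1, 0,0,-0.4,0,0,0,-1]'
python3 -m crank '[0.05,-0.2,0,0,0,0,-1, 0.15,-0.5,0,0,0,0,-1, 0.25,-0.8,0,0,0,0,-1, 0.25,-0.98,0,0,0,0,-1, 0.25,-0.98,0,0,0,0,-1]' | head -2
python3 -m crank '[0.1,-0.4,0,0,0,0,-1, 0.25,-0.8,0,0,0,0,-1, 0.25,-0.98,0,0,0,0,-1, 0.25,-0.98,0,0,0,0,-1, 0.25,-0.98,0,0,0,0,-1]'
```

```text
t: 12.12
position: [0.4545, -0.2817, 0.1298]
eef_rot: [0.998, 0.059, 0.002, 0.002]
contact_force: [-0.4, -0.2, -2.2]
width: 0.745
gripper_force: 30.0
t: 12.53
position: [0.4642, -0.1755, 0.1267]
t: 12.95
position: [0.4796, -0.0795, 0.1272]
eef_rot: [0.998, 0.06, -0.0, 0.0]
contact_force: [-0.1, 0.0, -2.4]
width: 0.748
gripper_force: 30.0
```

```bash
python3 -m crank '[0,0,0.2,0,0,0,-1, 0,0,0.34,0,0,0,-1, 0,0,0.36,0,0,0,-1, 0,0,0.38,0,0,0,-1, 0,0,0.39,0,0,0,-1, 0,0,0.39,0,0,0,-1]'
python3 -m crank '[0,0,0,0,0,0,0.8, 0,0,0,0,0,0,1, 0,0,0,0,0,0,1, 0,0,0,0,0,0,1, 0,0,-0.3,0,0,0,1, 0,0,-0.8,0,0,0,1, 0,0,-1,0,0,0,1, 0,0,-1,0,0,0,1]'
python3 -m crank '[-1,0,-0.9,0,0,0,1, -1,0,-0.9,0,0,0,1, -1,0,-0.9,0,0,0,1, -1,0,-0.9,0,0,0,1]' | head -2
python3 - <<'E'
from h import *
for n in("top","scene"):
    im=imaging.get_image(n); W=cloud(im); np.savez(f"{n}1.npz",**im)
    for q in imaging.regions_of(n,"glass")[:2]:
        w=W[q["pixels"]]; w=w[(w[:,2]>.1)&(w[:,2]<.135)]; print(n,q["conf"],np.array(q["position"])*[512,384],w.min(0),w.max(0))
plan([.4,0,.3],tool(-40,30)); plan([.4,0,.3],tool(-40,30,True))
E
```

```text
t: 13.45
position: [0.4801, -0.0807, 0.0889]
eef_rot: [0.998, 0.059, 0.001, 0.0]
contact_force: [-0.3, 0.4, -1.7]
width: 0.742
gripper_force: 30.0
t: 14.12
position: [0.4836, -0.0811, 0.1941]
eef_rot: [0.998, 0.06, 0.006, 0.003]
contact_force: [0.7, -0.6, -0.0]
width: 0.997
gripper_force: 0.0
t: 14.45
position: [0.3776, -0.0913, 0.2808]
scene 0.74 [278.016 189.504] [ 0.59634977 -0.05986976  0.1004804 ] [ 0.65268334 -0.01447311  0.1348355 ]
scene 0.64 [267.008  214.0032] [ 0.44452811 -0.11438083  0.1000366 ] [ 0.51429857 -0.04704926  0.13224694]
t 14.65 now [ 0.3809 -0.0917  0.2782] -> shift/100mm [ 0.298 -0.888 -0.218]  turn/360 [-0.1896 -0.0821 -0.3288] (deg 139.8) w 0.999 F [ 1.  -0.  -0.3] q [-0.52  0.12  1.9   0.    1.12  0.93]
t 14.65 now [ 0.3809 -0.0917  0.2782] -> shift/100mm [ 0.298 -0.888 -0.218]  turn/360 [-0.0679  0.1568  0.1175] (deg 74.7) w 0.999 F [ 1.  -0.  -0.3] q [-0.52  0.12  1.9   0.    1.12  0.93]
```

Run:
```python
from h import *
plan([.42,.0,.3],tool(-60,20,True)); chain([.42,.0,.3],tool(-60,20,True),3)
```

```text
t 14.65 now [ 0.3809 -0.0917  0.2782] -> shift/100mm [ 0.496 -0.865 -0.218]  turn/360 [-0.1126  0.1707  0.1608] (deg 93.6) w 0.999 F [ 1.  -0.  -0.3] q [-0.52  0.12  1.9   0.    1.12  0.93]
[0.165, -0.288, -0.073] [-0.0375, 0.0569, 0.0536]
[0.093, -0.312, -0.098] [-0.0375, 0.0569, 0.0536]
[0.032, -0.304, -0.15] [-0.0375, 0.0569, 0.0536]
```

```bash
python3 -m crank '[0.17,-0.29,-0.07,-0.037,0.057,0.054,1, 0.17,-0.29,-0.07,-0.037,0.057,0.054,1, 0.17,-0.29,-0.07,-0.037,0.057,0.054,1, 0.17,-0.29,-0.07,-0.037,0.057,0.054,1, 0.17,-0.29,-0.07,-0.037,0.057,0.054,1]' | head -3
python3 -c "
from h import *
plan([.42,.0,.3],tool(-60,20,True)); chain([.42,.0,.3],tool(-60,20,True),2)"
```

```text
t: 15.07
position: [0.3918, -0.0587, 0.2831]
eef_rot: [0.971, -0.111, 0.182, 0.103]
t 15.07 now [ 0.3918 -0.0587  0.2831] -> shift/100mm [ 0.216 -0.605 -0.202]  turn/360 [-0.0753  0.1146  0.1066] (deg 62.5) w 1.001 F [-0.8 -0.7 -0.4] q [-0.34 -0.01  2.13 -0.2   0.63  1.6 ]
[0.108, -0.302, -0.101] [-0.0377, 0.0573, 0.0533]
[0.05, -0.3, -0.145] [-0.0377, 0.0573, 0.0533]
```

Run:
```python
from h import *
plan([.45,.03,.26],tool(-75,35,True)); chain([.45,.03,.26],tool(-75,35,True),2)
```

```text
t 15.07 now [ 0.3918 -0.0587  0.2831] -> shift/100mm [ 0.285 -1.031  0.189]  turn/360 [-0.0869  0.0682  0.1459] (deg 65.9) w 1.001 F [-0.8 -0.7 -0.4] q [-0.34 -0.01  2.13 -0.2   0.63  1.6 ]
[0.142, -0.515, 0.095] [-0.0435, 0.0341, 0.0729]
[-0.109, -0.53, -0.048] [-0.0435, 0.0341, 0.0729]
```

```bash
python3 -m crank '[0.14,-0.51,0.09,-0.043,0.034,0.073,1, 0.14,-0.51,0.09,-0.043,0.034,0.073,1, 0.14,-0.51,0.09,-0.043,0.034,0.073,1, 0.14,-0.51,0.09,-0.043,0.034,0.073,1, 0.14,-0.51,0.09,-0.043,0.034,0.073,1, 0.14,-0.51,0.09,-0.043,0.034,0.073,1]' | head -3
python3 -c "
from h import *
plan([.45,.03,.26],tool(-75,35,True)); chain([.45,.03,.26],tool(-75,35,True),1)"
python3 -m crank '[-0.1,-0.53,-0.05,-0.043,0.034,0.073,1, -0.1,-0.53,-0.05,-0.043,0.034,0.073,1, -0.1,-0.53,-0.05,-0.043,0.034,0.073,1, -0.1,-0.53,-0.05,-0.043,0.034,0.073,1, -0.1,-0.53,-0.05,-0.043,0.034,0.073,1, -0.1,-0.53,-0.05,-0.043,0.034,0.073,1, -0.1,-0.53,-0.05,-0.043,0.034,0.073,1]' | head -3
python3 -c "
from h import *
plan([.45,.03,.26],tool(-75,35,True))"
```

```text
t: 15.57
position: [0.4217, -0.017, 0.2721]
eef_rot: [0.922, -0.256, 0.239, 0.168]
t 15.57 now [ 0.4217 -0.017   0.2721] -> shift/100mm [-0.034 -0.56  -0.002]  turn/360 [-0.0576  0.0494  0.1019] (deg 45.7) w 0.999 F [ 0.1 -0.1 -1.4] q [ 0.01  0.13  2.1  -0.78  0.66  2.7 ]
[-0.034, -0.56, -0.002] [-0.0576, 0.0494, 0.1019]
t: 16.15
position: [0.4547, -0.0502, 0.3538]
eef_rot: [0.851, -0.415, 0.249, 0.202]
t 16.15 now [ 0.4547 -0.0502  0.3538] -> shift/100mm [-1.066 -0.552  0.29 ]  turn/360 [-0.0256  0.0463  0.0552] (deg 27.5) w 0.996 F [-0.2  0.4 -0.4] q [ 0.02  0.11  1.87 -0.72  0.99  2.85]
```

The last joint reached its limit, so I'll take the equivalent grasp a half turn round.

```bash
python3 -m crank '[0,0,0,0,0,-0.155,1, 0,0,0,0,0,-0.155,1, 0,0,0,0,0,-0.155,1, 0,0,0,0,0,-0.155,1, 0,0,0,0,0,-0.155,1, 0,0,0,0,0,-0.155,1, 0,0,0,0,0,-0.155,1, 0,0,0,0,0,-0.155,1]' | head -3
python3 -m crank '[0,0,0,0,0,-0.155,1, 0,0,0,0,0,-0.155,1, 0,0,0,0,0,-0.155,1, 0,0,0,0,0,-0.155,1, 0,0,0,0,0,-0.155,1, 0,0,0,0,0,-0.155,1, 0,0,0,0,0,-0.155,1, 0,0,0,0,0,-0.155,1]' | head -3
python3 -c "
from h import *
plan([.45,.03,.26],tool(-75,35)); chain([.45,.03,.26],tool(-75,35),2)"
```

```text
t: 16.82
position: [0.4539, -0.0503, 0.3541]
eef_rot: [0.946, 0.034, 0.125, 0.296]
t: 17.48
position: [0.4539, -0.0503, 0.3541]
eef_rot: [0.82, 0.473, -0.028, 0.32]
t 17.48 now [ 0.4539 -0.0503  0.3541] -> shift/100mm [ 0.916 -0.779  0.295]  turn/360 [-0.0047 -0.054  -0.1322] (deg 51.4) w 0.998 F [-0.3  0.3  0.3] q [ 0.02  0.11  1.87 -0.72  0.99  0.9 ]
[0.458, -0.39, 0.147] [-0.0024, -0.027, -0.0661]
[0.593, -0.169, 0.053] [-0.0024, -0.027, -0.0661]
```

```bash
python3 -m crank '[0.46,-0.39,0.15,-0.002,-0.027,-0.066,1, 0.46,-0.39,0.15,-0.002,-0.027,-0.066,1, 0.46,-0.39,0.15,-0.002,-0.027,-0.066,1, 0.46,-0.39,0.15,-0.002,-0.027,-0.066,1, 0.46,-0.39,0.15,-0.002,-0.027,-0.066,1]' | head -2
python3 -m crank '[0.59,-0.17,0.05,-0.002,-0.027,-0.066,1, 0.59,-0.17,0.05,-0.002,-0.027,-0.066,1, 0.59,-0.17,0.05,-0.002,-0.027,-0.066,1, 0.59,-0.17,0.05,-0.002,-0.027,-0.066,1, 0.59,-0.17,0.05,-0.002,-0.027,-0.066,1]' | head -2
python3 - <<'E'
from h import *
plan([.45,.03,.26],tool(-75,35))
T=tool(-75,35); z=T.apply([0,0,1]); G=np.array([.479,-.0805,.102]); print(G-.085*z,G+.019*z)
plan(G-.085*z,T)
E
```

```text
t: 17.9
position: [0.4527, -0.0091, 0.3056]
t: 18.32
position: [0.4507, 0.031, 0.2592]
t 18.32 now [0.4507 0.031  0.2592] -> shift/100mm [-0.011 -0.009  0.002]  turn/360 [-0.0009 -0.0004 -0.0006] (deg 0.4) w 1.004 F [-0.3  0.1  0.3] q [ 0.38  0.48  1.9  -1.04  1.22  0.75]
[ 0.46097897 -0.01324459  0.150754  ] [ 0.48302823 -0.09553356  0.09110205]
t 18.32 now [0.4507 0.031  0.2592] -> shift/100mm [ 0.625 -0.012  0.995]  turn/360 [-0.0009 -0.0004 -0.0006] (deg 0.4) w 1.004 F [-0.3  0.1  0.3] q [ 0.38  0.48  1.9  -1.04  1.22  0.75]
```

```bash
python3 -m crank '[0.3,-0.01,0.3,0,0,0,1, 0.62,-0.01,0.6,0,0,0,1, 0.62,-0.01,0.99,0,0,0,1, 0.62,-0.01,0.99,0,0,0,1, 0.62,-0.01,0.99,0,0,0,1, 0.62,-0.01,0.99,0,0,0,1]' | head -4
python3 - <<'E'
from h import *
T=tool(-75,35); z=T.apply([0,0,1]); G=np.array([.479,-.0805,.102]); 
plan(G+.019*z,T)
im=imaging.get_image("scene"); cv2.imwrite("pics/s6.png",cv2.resize(im["pixels"][90:290,170:350,::-1],None,fx=3,fy=3,interpolation=cv2.INTER_CUBIC))
E
```

```text
t: 18.82
position: [0.462, -0.0135, 0.1534]
eef_rot: [0.545, 0.701, -0.28, 0.365]
contact_force: [1.0, 0.5, 0.1]
t 18.82 now [ 0.462  -0.0135  0.1534] -> shift/100mm [ 0.021 -0.004  1.051]  turn/360 [-0.0008 -0.0005 -0.0015] (deg 0.6) w 1.000 F [1.  0.5 0.1] q [ 0.28  0.68  1.99 -1.25  1.04  1.03]
```

View pics/s6.png

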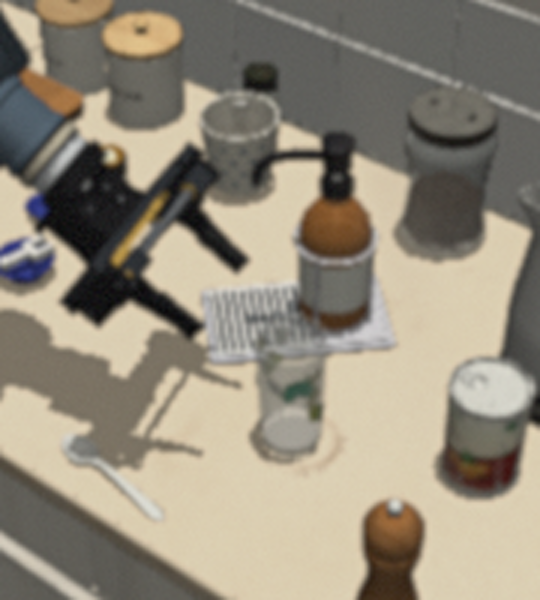

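The picture shows the glass upright at (292,405) and the tilted fingers at (245,260) and (195,325) lined up on it. I'll advance in parts and watch joint 4.

```bash
python3 -m crank '[0.02,0,0.2,0,0,0,1, 0.02,0,0.4,0,0,0,1, 0.02,0,0.5,0,0,0,1, 0.02,0,0.5,0,0,0,1, 0.02,0,0.5,0,0,0,1]' | head -4
python3 - <<'E'
from h import *
T=tool(-75,35); z=T.apply([0,0,1]); G=np.array([.479,-.0805,.102]); 
plan(G+.019*z,T)
E
```

```text
t: 19.28
position: [0.4722, -0.051, 0.1232]
eef_rot: [0.544, 0.702, -0.28, 0.366]
contact_force: [0.2, 0.2, 0.2]
t 19.28 now [ 0.4722 -0.051   0.1232] -> shift/100mm [-0.001 -0.009  0.56 ]  turn/360 [-0.0005 -0.0004 -0.0012] (deg 0.5) w 1.000 F [0.2 0.2 0.2] q [ 0.19  0.75  2.02 -1.38  0.98  1.12]
```

Run:
```python
from h import *
T=tool(-82,45); z=T.apply([0,0,1]); G=np.array([.479,-.0805,.103]); 
plan(G-.04*z,T); print(G-.04*z)
```

```text
t 19.28 now [ 0.4722 -0.051   0.1232] -> shift/100mm [-0.079  0.024 -0.028]  turn/360 [0.0145 0.0273 0.0113] (deg 11.8) w 1.000 F [0.2 0.2 0.2] q [ 0.19  0.75  2.02 -1.38  0.98  1.12]
[ 0.47506359 -0.05249099  0.13128427]
```

```bash
python3 -m crank '[-0.08,0.024,-0.03,0.0145,0.0273,0.0113,1, -0.08,0.024,-0.03,0.0145,0.0273,0.0113,1, -0.08,0.024,-0.03,0.0145,0.0273,0.0113,1, -0.08,0.024,-0.03,0.0145,0.0273,0.0113,1]' | head -4
python3 -c "
from h import *
T=tool(-82,45); z=T.apply([0,0,1]); G=np.array([.479,-.0805,.103]); 
plan(G+.019*z,T)"
```

```text
t: 19.62
position: [0.4755, -0.0525, 0.1321]
eef_rot: [0.606, 0.697, -0.251, 0.29]
contact_force: [-0.4, -0.2, -0.8]
t 19.62 now [ 0.4755 -0.0525  0.1321] -> shift/100mm [ 0.007 -0.005  0.595]  turn/360 [ 0.0003  0.0003 -0.0002] (deg 0.2) w 1.001 F [-0.4 -0.2 -0.8] q [ 0.11  0.65  1.95 -1.12  0.91  0.86]
```

```bash
python3 -m crank '[0.01,0,0.2,0,0,0,1, 0.01,0,0.4,0,0,0,1, 0.01,0,0.55,0,0,0,1, 0.01,0,0.59,0,0,0,1, 0.01,0,0.59,0,0,0,1, 0.01,0,0.59,0,0,0,1]' | head -5
python3 -m crank '[0,0,0,0,0,0,0.8, 0,0,0,0,0,0,0.65, 0,0,0,0,0,0,0.5, 0,0,0,0,0,0,0.3, 0,0,0,0,0,0,-1, 0,0,0,0,0,0,-1, 0,0,0,0,0,0,-1]'
python3 -c "
from h import *
T=tool(-82,45); z=T.apply([0,0,1]); G=np.array([.479,-.0805,.103]); 
plan(G+.019*z,T)
ex=np.array([.725,-.688,0]);tip=np.array([.583,.039,0])
for d,zz in((.07,.119),(.07,.115),(.010,.115)):
  g=tip-ex*d+[0,0,zz]; T2=tool(-60,45); print(g+.019*T2.apply([0,0,1]))
"
```

```text
t: 20.12
position: [0.4794, -0.0928, 0.0878]
eef_rot: [0.605, 0.698, -0.253, 0.288]
contact_force: [-0.3, -0.6, -0.0]
width: 0.999
t: 20.7
position: [0.4805, -0.0935, 0.0883]
eef_rot: [0.606, 0.698, -0.252, 0.289]
contact_force: [0.7, 1.3, 2.1]
width: 0.744
gripper_force: 29.7
t 20.70 now [ 0.4805 -0.0935  0.0883] -> shift/100mm [-0.011  0.003 -0.007]  turn/360 [-0.0002  0.0001  0.0003] (deg 0.1) w 0.744 F [0.7 1.3 2.1] q [ 0.02  0.74  1.98 -1.27  0.83  0.98]
[0.53896751 0.07552492 0.10556497]
[0.53896751 0.07552492 0.10156497]
[0.58246751 0.03424492 0.10156497]
```

Run:
```python
from h import *
T=tool(-82,45); T2=tool(-60,45); k=lambda x,y,z,T:np.array([x,y,z])+.019*T.apply([0,0,1])
zz=.0883+.0134
A=k(.479,-.0802,zz+.026,T); B=k(.458,.04,zz+.026,T); C=k(.458,.15,zz+.026,T); D=k(.532,.087,zz+.026,T2)
o=r.get_obs(); p=o["position"]
for a,b in((p,A),(A,B),(B,C)): chain(b,T,2 if a is A else 1,start=(a,T))
chain(D,T2,1,start=(C,T)); print(A,B,C,D)
```

```text
[-0.184, 0.003, -0.183] [0.0, 0.0, 0.0]
[0.431, -0.02, -0.431] [0.0, 0.0, 0.0]
[0.431, -0.02, -0.431] [0.0, 0.0, 0.0]
[0.77, 0.153, -0.77] [0.0, 0.0, 0.0]
[-0.507, 0.695, 0.507] [-0.0432, 0.0, -0.0432]
[ 0.48086979 -0.09350428  0.11426497] [0.45986979 0.02669572 0.11426497] [0.45986979 0.13669572 0.11426497] [0.53871751 0.07536492 0.11426497]
```

```bash
python3 -m crank '[-0.05,0,-0.05,0,0,0,-1, -0.12,0,-0.12,0,0,0,-1, -0.18,0,-0.18,0,0,0,-1, -0.18,0,-0.18,0,0,0,-1]'
python3 -m crank '[0.1,-0.01,-0.1,0,0,0,-1, 0.25,-0.02,-0.25,0,0,0,-1, 0.43,-0.02,-0.43,0,0,0,-1, 0.65,-0.03,-0.65,0,0,0,-1, 0.86,-0.04,-0.86,0,0,0,-1, 0.86,-0.04,-0.86,0,0,0,-1, 0.86,-0.04,-0.86,0,0,0,-1]' | head -4
python3 -m crank '[0.15,0.03,-0.15,0,0,0,-1, 0.35,0.07,-0.35,0,0,0,-1, 0.55,0.1,-0.55,0,0,0,-1, 0.77,0.15,-0.77,0,0,0,-1, 0.77,0.15,-0.77,0,0,0,-1, 0.77,0.15,-0.77,0,0,0,-1]'
python3 - <<'E'
from h import *
T2=tool(-60,45); D=np.array([.5387,.0754,.1143]); plan(D,T2)
E
```

```text
t: 21.03
position: [0.4803, -0.0935, 0.1145]
eef_rot: [0.606, 0.697, -0.252, 0.288]
contact_force: [-0.2, -1.0, -1.3]
width: 0.736
gripper_force: 29.9
t: 21.62
position: [0.4592, 0.0278, 0.1129]
eef_rot: [0.605, 0.699, -0.252, 0.288]
contact_force: [0.4, -1.0, -2.4]
t: 22.12
position: [0.4594, 0.1366, 0.113]
eef_rot: [0.605, 0.698, -0.252, 0.288]
contact_force: [0.0, -0.4, -0.9]
width: 0.734
gripper_force: 30.2
t 22.12 now [0.4594 0.1366 0.113 ] -> shift/100mm [-0.517  0.699  0.496]  turn/360 [-0.0434 -0.     -0.0428] (deg 21.9) w 0.734 F [ 0.  -0.4 -0.9] q [ 0.48  0.74  1.75 -0.82  1.14  0.89]
```

```bash
python3 -m crank '[-0.1,0.14,0.1,-0.0109,0,-0.0107,-1, -0.2,0.28,0.2,-0.0217,0,-0.0214,-1, -0.31,0.42,0.3,-0.0326,0,-0.0321,-1, -0.42,0.56,0.4,-0.0434,0,-0.0428,-1, -0.51,0.7,0.5,-0.0434,0,-0.0428,-1, -0.51,0.7,0.5,-0.0434,0,-0.0428,-1, -0.51,0.7,0.5,-0.0434,0,-0.0428,-1]'
python3 - <<'E'
from h import *
T2=tool(-60,45); D=np.array([.5387,.0754,.1023]); plan(D,T2)
k=lambda x,y,z:np.array([x,y,z])+.019*T2.apply([0,0,1])
plan(k(.583-.00725,.039+.0069,.1157),T2)
# spout tip and glass from scene camera now
im=imaging.get_image("scene"); W=cloud(im); px=im["pixels"].astype(int)
s=(W[...,2]>.178)&(W[...,2]<.2)&(px.max(2)<90)&(np.hypot(W[...,0]-.583,W[...,1]-.039)<.02); print("spout end",s.sum(),W[s].mean(0).round(4),W[s].min(0).round(3),W[s].max(0).round(3))
cv2.imwrite("pics/s7.png",cv2.resize(im["pixels"][100:240,180:340,::-1],None,fx=4,fy=4,interpolation=cv2.INTER_CUBIC))
E
```

```text
t: 22.7
position: [0.5378, 0.0727, 0.1136]
eef_rot: [0.464, 0.799, -0.193, 0.33]
contact_force: [0.5, 0.4, -2.0]
width: 0.737
gripper_force: 30.1
t 22.70 now [0.5378 0.0727 0.1136] -> shift/100mm [0.093 0.022 0.066]  turn/360 [-0.0008 -0.0001 -0.0005] (deg 0.3) w 0.737 F [ 0.5  0.4 -2. ] q [ 0.32  0.7   1.88 -1.21  0.83  0.79]
t 22.70 now [0.5378 0.0727 0.1136] -> shift/100mm [-0.313  0.198  0.472]  turn/360 [-0.0008 -0.0001 -0.0005] (deg 0.3) w 0.737 F [ 0.5  0.4 -2. ] q [ 0.32  0.7   1.88 -1.21  0.83  0.79]
spout end 15 [0.5821 0.0375 0.1929] [0.577 0.033 0.185] [0.588 0.042 0.198]
```

View pics/s7.png

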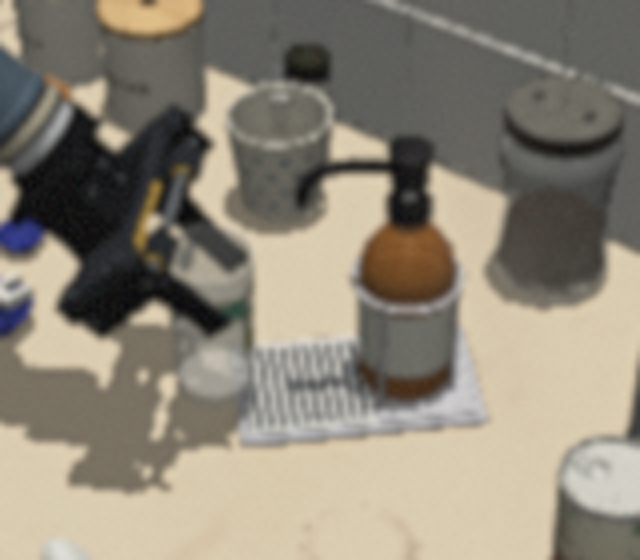

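The glass hangs upright at (212,340), just outside the tray, and the spout tip is at (305,200). I'll lower it to 14 mm and slide it in under the spout.

```bash
python3 -m crank '[0.04,0.01,0.12,0,0,0,-1, -0.02,0.05,0.23,0,0,0,-1, -0.02,0.05,0.23,0,0,0,-1, -0.02,0.05,0.23,0,0,0,-1]' | head -4
python3 - <<'E'
from h import *
T2=tool(-60,45); k=lambda x,y,z:np.array([x,y,z])+.019*T2.apply([0,0,1])
plan(k(.579,.0455,.1023+.0134),T2)
E
```

```text
t: 23.08
position: [0.5515, 0.0621, 0.0988]
eef_rot: [0.462, 0.8, -0.192, 0.331]
contact_force: [0.8, -1.0, -0.1]
t 23.08 now [0.5515 0.0621 0.0988] -> shift/100mm [-0.318  0.156  0.269]  turn/360 [-0.0002 -0.     -0.0001] (deg 0.1) w 0.740 F [ 0.8 -1.  -0.1] q [ 0.29  0.74  1.87 -1.26  0.81  0.81]
```

```bash
python3 -m crank '[-0.04,0,-0.04,0,0,0,-1, -0.1,0.04,0.04,0,0,0,-1, -0.18,0.09,0.13,0,0,0,-1, -0.26,0.13,0.21,0,0,0,-1, -0.32,0.156,0.27,0,0,0,-1, -0.32,0.156,0.27,0,0,0,-1, -0.32,0.156,0.27,0,0,0,-1]'
python3 - <<'E'
from h import *
T2=tool(-60,45); k=lambda x,y,z:np.array([x,y,z])+.019*T2.apply([0,0,1])
plan(k(.579,.0455,.0983+.0134),T2)
E
```

```text
t: 23.67
position: [0.586, 0.0332, 0.1023]
eef_rot: [0.463, 0.8, -0.192, 0.331]
contact_force: [-0.6, -1.1, -2.7]
width: 0.742
gripper_force: 30.0
t 23.67 now [0.586  0.0332 0.1023] -> shift/100mm [0.034 0.001 0.023]  turn/360 [-0.0003 -0.0001 -0.0003] (deg 0.2) w 0.742 F [-0.6 -1.1 -2.7] q [ 0.22  0.74  1.82 -1.27  0.79  0.74]
```

Now I'll lower about 4 mm and check the force.

```bash
python3 -m crank '[0.01,0,0.01,0,0,0,-1, 0.02,0,0.02,0,0,0,-1, 0.028,0,0.028,0,0,0,-1, 0.032,0,0.032,0,0,0,-1, 0.032,0,0.032,0,0,0,-1]'
python3 - <<'E'
from h import *
for n in("scene","top"):
    im=imaging.get_image(n); W=cloud(im)
    for q in imaging.regions_of(n,"glass")[:3]:
        w=W[q["pixels"]]; w=w[(w[:,2]>.02)&(w[:,2]<.145)]; print(n,round(q["conf"],2),np.array(q["position"])*[512,384],len(w),np.nanpercentile(w,2,0).round(3),np.nanpercentile(w,98,0).round(3))
E
```

```text
t: 24.08
position: [0.5855, 0.0341, 0.0989]
eef_rot: [0.462, 0.8, -0.192, 0.332]
contact_force: [-2.6, 1.1, 4.5]
width: 0.735
gripper_force: 29.8
scene 0.66 [252.5184 176.6016] 745 [0.543 0.012 0.024] [0.611 0.076 0.141]
scene 0.26 [207.104 158.592] 153 [0.587 0.243 0.021] [0.614 0.274 0.104]
top 0.59 [238.2848 187.392 ] 226 [0.55  0.016 0.021] [0.61  0.075 0.142]
```

The glass stands on the tray: the force is +4.5 N up and its axis is at (0.578, 0.045), within 10 mm of the spout tip. I'll release and back off along the tool axis.

```bash
python3 -m crank '[0,0,0,0,0,0,0.6, 0,0,0,0,0,0,0.75, 0,0,0,0,0,0,0.85, 0,0,0,0,0,0,0.9, 0,0,0,0,0,0,0.9, 0,0,-0.1,0,0,0,0.9, 0,0,-0.3,0,0,0,0.9, 0,0,-0.5,0,0,0,0.9]' | tail -4
python3 -m crank '[0,0,-0.4,0,0,0,0.9, 0,0,-0.8,0,0,0,0.9, 0,0,-1,0,0,0,0.9, 0,0,-1,0,0,0,0.9]' | head -2
python3 -m crank '[0,0,-0.8,0,0,0,0.9, 0,0,-0.8,0,0,0,0.9, 0,0,-0.8,0,0,0,0.9]' | head -2
python3 - <<'E'
from h import *
for n in("scene","top"):
    im=imaging.get_image(n); W=cloud(im); np.savez(f"{n}2.npz",**im)
    for t in("glass","clip","dish"):
      for q in imaging.regions_of(n,t)[:2]:
        w=W[q["pixels"]]; w=w[(w[:,2]>.005)&(w[:,2]<.145)]; print(n,t,round(q["conf"],2),np.array(q["position"])*[512,384],len(w),np.nanpercentile(w,2,0).round(3),np.nanpercentile(w,98,0).round(3))
    if n=="scene": cv2.imwrite("pics/s8.png",cv2.resize(im["pixels"][100:230,150:320,::-1],None,fx=4,fy=4,interpolation=cv2.INTER_CUBIC))
q=[.6385,-.0142,.3]
plan(q,down(-55)); plan(q,down(125))
E
```

```text
eef_rot: [0.463, 0.8, -0.192, 0.33]
contact_force: [0.8, -1.0, 0.4]
width: 0.95
gripper_force: 0.0
t: 25.28
position: [0.5331, 0.1296, 0.2078]
t: 25.53
position: [0.5054, 0.1788, 0.2646]
scene glass 0.59 [250.112  178.0992] 839 [0.541 0.019 0.017] [0.605 0.081 0.138]
scene clip 0.55 [184.6784 174.1824] 104 [0.47  0.273 0.012] [0.527 0.31  0.037]
scene dish 0.56 [171.8784 178.2144] 137 [0.464 0.26  0.006] [0.515 0.326 0.026]
scene dish 0.51 [182.8864 157.7088] 67 [0.563 0.329 0.006] [0.603 0.367 0.017]
top glass 0.69 [234.5984 191.1936] 408 [0.541 0.024 0.011] [0.604 0.084 0.141]
top clip 0.57 [253.184  180.4032] 856 [ 0.522 -0.075  0.005] [0.661 0.102 0.142]
top dish 0.38 [331.7248 147.1104] 720 [ 0.634 -0.366  0.034] [ 0.768 -0.184  0.143]
t 25.93 now [0.5044 0.1738 0.2593] -> shift/100mm [-1.914  0.226  1.336]  turn/360 [0.0918 0.1011 0.2227] (deg 94.1) w 0.949 F [-0.6 -0.2  0.2] q [ 0.53  0.48  1.71 -0.88  1.16  0.47]
t 25.93 now [0.5044 0.1738 0.2593] -> shift/100mm [-1.914  0.226  1.336]  turn/360 [-0.1035  0.0939 -0.2491] (deg 102.8) w 0.949 F [-0.6 -0.2  0.2] q [ 0.53  0.48  1.71 -0.88  1.16  0.47]
```

View pics/s8.png

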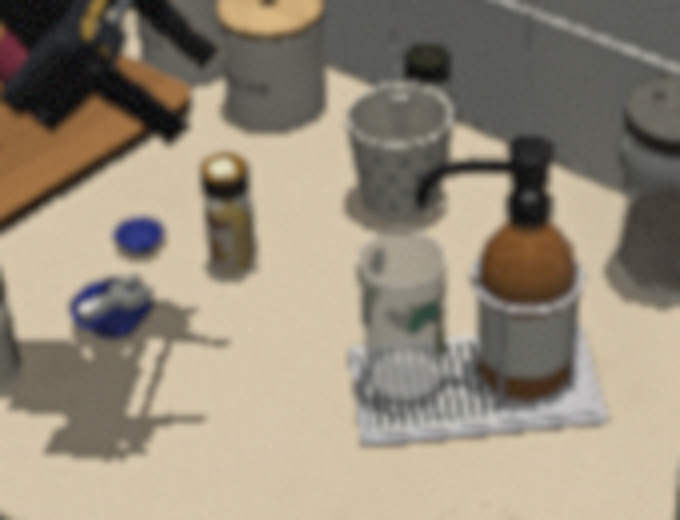

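The glass stands upright on the tray at (403,320) in the crop, a little outward of the spout tip at (430,195). The clip is in the dish at (112,300). I'll measure the offset more tightly.

Run:
```python
from h import *
from scipy.optimize import least_squares
for n in("scene","top"):
    im=dict(np.load(f"{n}2.npz")); W=cloud(im); w=W.reshape(-1,3); px=im["pixels"].astype(int).reshape(-1,3)
    for lo,hi in((.03,.07),(.07,.11),(.11,.145)):
        q=w[(w[:,2]>lo)&(w[:,2]<hi)&(np.hypot(w[:,0]-.573,w[:,1]-.051)<.042)&(px[:,0]>60)]
        f=least_squares(lambda v:np.hypot(q[:,0]-v[0],q[:,1]-v[1])-.0335,[.573,.051],loss="soft_l1",f_scale=.002); print(n,lo,len(q),f.x.round(4))
    s=w[(w[:,2]>.178)&(w[:,2]<.222)&(px.max(1)<95)&(np.hypot(w[:,0]-.583,w[:,1]-.039)<.022)]; print("spout",len(s),s[s[:,2]<.2].mean(0).round(4) if (s[:,2]<.2).any() else 0); print(np.round(s[np.argsort(s[:,1])[-5:]],3).tolist())
```

```text
scene 0.03 185 [0.5774 0.0538]
scene 0.07 266 [0.5749 0.0521]
scene 0.11 342 [0.5735 0.0507]
spout 51 [0.5822 0.0379 0.1929]
[[0.582, 0.042, 0.2], [0.582, 0.042, 0.204], [0.583, 0.043, 0.189], [0.583, 0.043, 0.185], [0.589, 0.044, 0.205]]
top 0.03 89 [0.5698 0.0534]
top 0.07 95 [0.5708 0.0523]
top 0.11 112 [0.5725 0.0532]
spout 20 [0.5809 0.0434 0.197 ]
[[0.582, 0.041, 0.202], [0.579, 0.041, 0.198], [0.585, 0.044, 0.202], [0.583, 0.044, 0.198], [0.58, 0.045, 0.195]]
```

Glass axis to spout tip is about 15 mm, inside the 25 mm limit, so I'll leave it there. Next I'll shut the fingers, turn the tool down and go above the pump pad.

Run:
```python
from h import *
T=down(30); M=R.from_quat(r.get_obs()["eef_rot"]); a=np.array([.51,.15,.32])
plan(a,T); chain([.6385,-.0142,.30],T,2,start=(a,T))
```

```text
t 25.93 now [0.5044 0.1738 0.2593] -> shift/100mm [-0.595 -0.071 -0.263]  turn/360 [-0.0006  0.1249 -0.0002] (deg 45.0) w 0.949 F [-0.6 -0.2  0.2] q [ 0.53  0.48  1.71 -0.88  1.16  0.47]
[-1.032, 0.146, 0.1] [0.0, 0.0, 0.0]
[-1.032, 0.146, 0.1] [0.0, 0.0, 0.0]
```

```bash
python3 -m crank '[-0.6,-0.07,-0.26,0,0,0,-1, -0.6,-0.07,-0.26,0,0.125,0,-1, -0.6,-0.07,-0.26,0,0.125,0,-1, -0.6,-0.07,-0.26,0,0.125,0,-1, -0.6,-0.07,-0.26,0,0.125,0,-1, -0.6,-0.07,-0.26,0,0.125,0,-1, -0.6,-0.07,-0.26,0,0.125,0,-1, -0.6,-0.07,-0.26,0,0.125,0,-1]' | head -3
python3 -m crank '[-0.5,0.07,0,0,0,0,-1, -1,0.15,0,0,0,0,-1, -1,0.15,0,0,0,0,-1, -1,0.15,0,0,0,0,-1]' | head -2
python3 -m crank '[-0.5,0.07,0.05,0,0,0,-1, -1,0.15,0.15,0,0,0,-1, -1,0.15,0.15,0,0,0,-1, -1,0.15,0.15,0,0,0,-1, -1,0.15,0.15,0,0,0,-1]'
python3 -c "
from h import *
plan([.6385,-.0142,.235],down(30))"
```

```text
t: 26.6
position: [0.5127, 0.1477, 0.3218]
eef_rot: [0.502, 0.865, 0.002, -0.001]
t: 26.93
position: [0.576, 0.0671, 0.3202]
t: 27.35
position: [0.6355, -0.0076, 0.3048]
eef_rot: [0.501, 0.865, -0.0, -0.002]
contact_force: [-0.3, 0.2, 1.0]
width: 0.007
gripper_force: 0.0
t 27.35 now [ 0.6355 -0.0076  0.3048] -> shift/100mm [-0.075 -0.005  0.698]  turn/360 [-0.0004 -0.0006 -0.0004] (deg 0.3) w 0.007 F [-0.3  0.2  1. ] q [-0.19  0.47  1.3   0.    1.38 -0.71]
```

```bash
python3 -m crank '[-0.075,0,0.2,0,0,0,-1, -0.075,0,0.45,0,0,0,-1, -0.075,0,0.63,0,0,0,-1, -0.075,0,0.66,0,0,0,-1, -0.075,0,0.66,0,0,0,-1, -0.075,0,0.66,0,0,0,-1]' | head -4
python3 -c "
from h import *
plan([.6385,-.0142,.2155],down(30))"
```

```text
t: 27.85
position: [0.6401, -0.013, 0.2415]
eef_rot: [0.5, 0.866, 0.0, 0.0]
contact_force: [0.4, 0.2, 0.2]
t 27.85 now [ 0.6401 -0.013   0.2415] -> shift/100mm [-0.003 -0.02   0.259]  turn/360 [0.0001 0.     0.0001] (deg 0.1) w 0.005 F [0.4 0.2 0.2] q [-0.19  0.53  1.37  0.    1.24 -0.72]
```

```bash
python3 -m crank '[0,-0.02,0.08,0,0,0,-1, 0,-0.02,0.12,0,0,0,-1, 0,-0.02,0.14,0,0,0,-1, 0,-0.02,0.16,0,0,0,-1, 0,-0.02,0.18,0,0,0,-1, 0,-0.02,0.18,0,0,0,-1]' | sed -n '1,2p;4p'
python3 -m crank '[0,0,0.02,0,0,0,-1, 0,0,0.03,0,0,0,-1, 0,0,0.04,0,0,0,-1, 0,0,0.04,0,0,0,-1]' | sed -n '1,2p;4p'
```

```text
t: 28.35
position: [0.6385, -0.0149, 0.2231]
contact_force: [-1.5, 1.0, 4.7]
t: 28.68
position: [0.6385, -0.015, 0.2196]
contact_force: [-1.2, 0.4, 6.2]
```

```bash
python3 -m crank '[0,0,0.01,0,0,0,-1, 0,0,0.02,0,0,0,-1, 0,0,0.03,0,0,0,-1, 0,0,0.03,0,0,0,-1]' | sed -n '1,2p;4p'
python3 -m crank '[0,0,0.01,0,0,0,-1, 0,0,0.015,0,0,0,-1, 0,0,0.015,0,0,0,-1, 0,0,0.015,0,0,0,-1]' | sed -n '1,2p;4p'
```

```text
t: 29.02
position: [0.6385, -0.0149, 0.2169]
contact_force: [-2.8, 0.8, 6.7]
t: 29.35
position: [0.6385, -0.015, 0.2162]
contact_force: [-3.4, 1.5, 9.7]
```

```bash
python3 -m crank '[0,0,0.008,0,0,0,-1, 0,0,0.015,0,0,0,-1, 0,0,0.015,0,0,0,-1]' | sed -n '1,2p;4p'
python3 -m crank '[0,0,0.006,0,0,0,-1, 0,0,0.012,0,0,0,-1, 0,0,0.012,0,0,0,-1]' | sed -n '1,2p;4p'
```

```text
t: 29.6
position: [0.6385, -0.015, 0.2161]
contact_force: [-5.2, 0.9, 15.5]
t: 29.85
position: [0.6386, -0.015, 0.216]
contact_force: [-7.9, 1.3, 20.6]
```

That is the hard stop: TCP z stays at 0.216, a 12 mm stroke, while the force rises to 21 N. I'll lift off and retreat.

```bash
python3 -m crank '[0,0,-0.05,0,0,0,-1, 0,0,-0.12,0,0,0,-1, 0,0,-0.25,0,0,0,-1, 0,0,-0.6,0,0,0,-1, 0,0,-1,0,0,0,-1, 0,0,-1,0,0,0,-1, 0,0,-1,0,0,0,-1]' | sed -n '1,4p'
python3 -m crank '[1,0,0,0,0,0,-1, 1,0,0,0,0,0,-1, 1,0,0,0,0,0,-1, 1,0,0,0,0,0,-1, 1,0,0,0,0,0,-1]' | head -2
python3 -m crank '[1,0,0,0,0,0,-1, 1,0,0,0,0,0,-1, 1,0,0,0,0,0,-1, 1,0,0,0,0,0,-1, 1,0,0,0,0,0,-1]' | head -2
python3 - <<'E'
from h import *
im=imaging.get_image("scene"); W=cloud(im); w=W.reshape(-1,3)
p=w[(np.hypot(w[:,0]-.6385,w[:,1]+.0142)<.017)]; print("pad z",np.nanpercentile(p[:,2],[80,95]))
for t in("glass","clip","dish","mill","tin","spice_a"):
  for q in imaging.regions_of("scene",t)[:2]:
    v=W[q["pixels"]]; v=v[(v[:,2]>.005)]; print(t,round(q["conf"],2),np.nanmedian(v,0).round(3),np.nanpercentile(v,2,0).round(3),np.nanpercentile(v,98,0).round(3))
cv2.imwrite("pics/s9.png",cv2.resize(im["pixels"][100:310,120:400,::-1],None,fx=2.8,fy=2.8,interpolation=cv2.INTER_CUBIC))
E
```

```text
t: 30.43
position: [0.6401, -0.0156, 0.3144]
eef_rot: [0.5, 0.866, 0.001, 0.003]
contact_force: [0.3, -0.1, -0.2]
t: 30.85
position: [0.5878, 0.0721, 0.3102]
t: 31.27
position: [0.5392, 0.1576, 0.3108]
pad z [0.22628588 0.22972839]
glass 0.92 [0.559 0.04  0.1  ] [0.541 0.018 0.018] [0.606 0.082 0.138]
glass 0.63 [0.501 0.29  0.031] [0.469 0.272 0.022] [0.524 0.301 0.036]
clip 0.46 [0.501 0.289 0.031] [0.472 0.272 0.022] [0.524 0.297 0.037]
dish 0.67 [0.492 0.292 0.019] [0.465 0.26  0.006] [0.513 0.324 0.03 ]
dish 0.59 [0.586 0.353 0.011] [0.564 0.333 0.006] [0.603 0.367 0.016]
mill 0.83 [ 0.334 -0.286  0.087] [ 0.324 -0.303  0.009] [ 0.36  -0.257  0.164]
tin 0.63 [ 0.532 -0.254  0.089] [ 0.516 -0.281  0.008] [ 0.583 -0.216  0.111]
spice_a 0.84 [0.386 0.309 0.07 ] [0.373 0.3   0.007] [0.409 0.335 0.108]
spice_a 0.62 [0.599 0.252 0.071] [0.588 0.243 0.009] [0.624 0.275 0.107]
```

The pump head is back up, the glass and clip are in place, and the bystanders have not moved. I'm handing the job in.

```bash
python3 -c "
from cell import r
print(r.job_done())"
```

```text
the job is handed in; nothing more can be done
None
```

I handed the job in at about 31 s: the clip lies in the 68 mm dish, the glass stands upright on the tray about 15 mm off the spout tip, and the pump was pressed to its 12 mm stop and sprang back; no verdict was returned.

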